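Find the loose clamping lever on the desk rail and tag it

ROBOT

A 6-joint arm with a two-finger parallel gripper is mounted at the origin on a cart in front of the work surface, level with it; the furniture and walls round the work are solid. World frame = base frame: x ahead of the robot, y to its left, z up, the work surface at z = 0. Lengths are in m, angles in rad, forces in N, time in s.
With the tool pointing down it reaches from about 0.375 to 0.925 m from the base axis. Payload 5.7 kg.
Tool frame: the origin (TCP) lies midway between the tips of the shut fingers; the grasp point (between the pads) lies 19 mm behind it; x points along the fingers, y is the direction in which the jaws open and shut, and the axes are right-handed (so a half turn about x gives the same grasp; the last joint's range is limited). The gripper opens to 88 mm and grips with 3 to 60 N. Pads are 20 mm wide; open, the fingers measure 115 mm over their backs; the gripper's body (75 mm by 178 mm) begins 61 mm behind the grasp point.
Start: joints at [1.125, 0.359, 1.51, -0, 1.272, -0.115], TCP at [0.195, 0.567, 0.189] pointing down, gripper open.
Joint ranges: [-2.97, 2.97], [-1.01, 2.36], [0.21, 2.38], [-0.96, 4.11], [0.2, 2.71], [-2.98, 2.98]. Speed limits (rad/s): [2.39, 2.39, 3.14, 3.14, 3.14, 3.14].

INTERFACE

Orientations are given as a unit quaternion [x, y, z, w].
In Python, from plant import r, read_camera gives the robot as it stands.
- The arm moves only by the tool move_arm, never from a script. Its argument "rows" is a list that holds one entry, the list of rows, each a list of 4 numbers: the shift along the tool's x, y, z in mm, then the turn about the tool's x in rad. A call has 1 to 5 rows; each row shifts and turns the commanded pose from where the row before left it, along the tool's axes as they then stand; what a row does not reach is not made up. A row lasts 1/8 s, in which the tool goes at most 62.5 mm and 10.7 degrees, less where a joint would pass 70% of its speed; a pose out of reach is approached as far as the arm can. A call with a gripper value outside its range is refused whole. "grip" is the finger opening in mm, from 0 to 87.8, set as the call begins (left out, the last holds). The fingers move at their own pace and stop on an object; "force" is the grip in N (left out, the last holds). Time passes only in rows, so rows that do not move let the fingers close. It gives the time, the measured TCP pose, the force and the opening at its end, in the units of the state.
- r.sense(): the state, without advancing time (a new reading comes with each control period).
- read_camera(name): name is "scene" or "top" or "wrist"; returns a dict with "color" (400x640x3 uint8, blue, green, red), "depth" (400x640 float32, m along the optical axis (not along the pixel's ray), 0 where there is no reading), "fx", "fy", "cx", "cy" (pixels), "position" and "rotation" of the camera in the world. Camera axes: x right, y down, z forward; pixel columns grow to the right and rows downward; lengths in m; the calibration is good to about 2 mm. The wrist camera is an equidistant fisheye: a pixel r from the principal point sees the ray r / f radians off the axis. A picture is of the moment at which its call begins.
- r.close_job(): hands the job in, once; it reports no verdict.
The state is a dict: "clock": time; "joint_positions": joint angles; "dq": joint speeds; "joint_torque": joint torques, N m; "tool_pos": TCP position; "ee_rot": TCP orientation; "wrist_force": force on the tool from outside, world axes, zero at the start; "torque": the same for the moment, N m; "gripper_width": finger opening in m.
Only numpy, scipy, OpenCV 4.12 (cv2) and the standard library are available. Lean on these libraries where they do the work, as an engineer would, in place of code of your own. Each camera call takes 0.05 s, during which the arm holds its last target.

TASK

One of the three clamps on the desk rail has worked loose: feel for it by gently pushing each lever sideways, anticlockwise seen from above, and stop as soon as a lever resists firmly, so that no tight one is strained. Swing the loose lever all the way open to its stop, then take the white tag from its stand and seat it upright, fully home, in the socket of that clamp. Force nothing, and leave the other things on the desk where they are.

Things in the scene. Friction and masses are not known exactly. Their poses are not given: they have to be found in the camera images.
- clamp_a_hub (a point): Clamp a, one of three alike on the rail: grey plate 130 (x) by 100 mm (y), its top 32 mm above the desk, with a black lever. The point: on the lever's turning axis, at the lever's middle line; x to the clamp's socket, z up. Tight or loose cannot be seen; pushed 50 mm from the axis, a loose lever gives at about 3 N, a tight one does not give even at 50 N.
- lever_a (a joint): Angle of the black lever on clamp a, rad. 0: it points along the clamp's -x (away from its socket, roughly to the robot); grows anticlockwise seen from above, the way it loosens, up to its fully open stop at 1.4 (pointing nearly along the clamp's -y). Stop the other way at -0.3. No spring: it stays where it is left.
- lever_a_grip (a point): Point on the middle line of the lever of clamp a, 55 mm from its turning axis. The lever is a round bar 14 mm thick that ends in an 18 mm ball 66 mm from the axis; its middle line is 56 mm above the desk (24 mm above the clamp plate). The hub is 30 mm wide, its top 11 mm above this line.
- clamp_a_socket (a point): Mouth of the round socket of clamp a, 15 mm wide with a 2 mm chamfer and 22 mm deep, in the plate's top (32 mm above the desk), 60 mm from the turning axis on the side away from the robot. z up, x away from the turning axis.
- clamp_b_hub (a point): Clamp b, one of three alike on the rail: grey plate 130 (x) by 100 mm (y), its top 32 mm above the desk, with a black lever. The point: on the lever's turning axis, at the lever's middle line; x to the clamp's socket, z up. Tight or loose cannot be seen; pushed 50 mm from the axis, a loose lever gives at about 3 N, a tight one does not give even at 50 N.
- lever_b (a joint): Angle of the black lever on clamp b, rad. 0: it points along the clamp's -x (away from its socket, roughly to the robot); grows anticlockwise seen from above, the way it loosens, up to its fully open stop at 1.4 (pointing nearly along the clamp's -y). Stop the other way at -0.3. No spring: it stays where it is left.
- lever_b_grip (a point): Point on the middle line of the lever of clamp b, 55 mm from its turning axis. The lever is a round bar 14 mm thick that ends in an 18 mm ball 66 mm from the axis; its middle line is 56 mm above the desk (24 mm above the clamp plate). The hub is 30 mm wide, its top 11 mm above this line.
- clamp_b_socket (a point): Mouth of the round socket of clamp b, 15 mm wide with a 2 mm chamfer and 22 mm deep, in the plate's top (32 mm above the desk), 60 mm from the turning axis on the side away from the robot. z up, x away from the turning axis.
- clamp_c_hub (a point): Clamp c, one of three alike on the rail: grey plate 130 (x) by 100 mm (y), its top 32 mm above the desk, with a black lever. The point: on the lever's turning axis, at the lever's middle line; x to the clamp's socket, z up. Tight or loose cannot be seen; pushed 50 mm from the axis, a loose lever gives at about 3 N, a tight one does not give even at 50 N.
- lever_c (a joint): Angle of the black lever on clamp c, rad. 0: it points along the clamp's -x (away from its socket, roughly to the robot); grows anticlockwise seen from above, the way it loosens, up to its fully open stop at 1.4 (pointing nearly along the clamp's -y). Stop the other way at -0.3. No spring: it stays where it is left.
- lever_c_grip (a point): Point on the middle line of the lever of clamp c, 55 mm from its turning axis. The lever is a round bar 14 mm thick that ends in an 18 mm ball 66 mm from the axis; its middle line is 56 mm above the desk (24 mm above the clamp plate). The hub is 30 mm wide, its top 11 mm above this line.
- clamp_c_socket (a point): Mouth of the round socket of clamp c, 15 mm wide with a 2 mm chamfer and 22 mm deep, in the plate's top (32 mm above the desk), 60 mm from the turning axis on the side away from the robot. z up, x away from the turning axis.
- tag_mid (a point): Loose white tag, 30 g; point: middle of its flat grip, 44 mm above its foot. Grip: 34 mm along x, 10 mm thick along y, 38 mm tall; below it a collar 22 mm wide, 4 mm thick, and a round stem 12 mm thick, 20 mm long. Seated, its collar lies on the plate and this point is 24 mm above the socket's mouth. Starts upright in a hole of a wooden stand 70 x 70 x 26 mm; z up.
- mug: Bystander: white mug, 95 mm tall, 92 mm wide with handle 127 mm; origin at the centre of its underside.
- usb_stick: Bystander: black and grey memory stick, 38 x 17 x 9 mm; origin at the centre of its underside.
- eraser: Bystander: eraser, 44 x 20 x 12 mm; origin at the centre of its underside.
- bulldog_clip: Bystander: black bulldog clip, 41 x 33 x 22 mm; origin at the centre of its underside.

How it is judged:
On the way, in this order (a step that is already met when the one before it is completed fails the run):
1. the loose clamp's lever is swung fully open to its stop (value of joint any of lever_a, lever_b, lever_c above 1.3 rad), for 0.2 s.
2. the tag is seated in the loose clamp's socket (((value of joint lever_a above 1.3 rad and horizontal distance between tag_mid and clamp_a_socket below 0.006 m and z of tag_mid in the frame of clamp_a_socket below 0.028 m) or (value of joint lever_b above 1.3 rad and horizontal distance between tag_mid and clamp_b_socket below 0.006 m and z of tag_mid in the frame of clamp_b_socket below 0.028 m) or (value of joint lever_c above 1.3 rad and horizontal distance between tag_mid and clamp_c_socket below 0.006 m and z of tag_mid in the frame of clamp_c_socket below 0.028 m)) and angle between tag_mid's own z axis and vertical below 0.12 rad), for 0.2 s.
At the end, for the whole second after the job is handed in: The loose clamp's lever stands at its open stop (within 0.1 rad), the tag is at rest, upright within 7 degrees, in that clamp's socket with its collar on the plate (within 4 mm) (all of step 2 and linear speed of tag below 0.02 m/s); the robot touches nothing.
It fails at once if a lever is pushed with more than 40 N (contact force between any of the arm, the fingers and lever_a above 40 N or contact force between any of the arm, the fingers and lever_b above 40 N or contact force between any of the arm, the fingers and lever_c above 40 N).
It fails at once if a bystander is moved by more than 20 mm (distance of any of mug, usb_stick, eraser, bulldog_clip from where it was at the start of the episode above 0.02 m).
It also fails if it takes over 72 s, if anything falls off the work surface, if the arm or the gripper's body presses on something with over 40 N, if the wrist force passes 120 N, or if a joint passes its speed limit or range.

## Working session

There is one attempt and no reset: what is moved stays moved. The work goes in short steps, Python scripts to look and compute and a tool call to move; the robot and the scene stay as the last step left them, time stands still between calls to the robot, and variables do not carry over. Pictures are saved under pics/ and viewed, and the job is handed in when it is done.

Besides the shell and the picture viewer there is one more tool, called after "Call:" as name(argument=value, ...) on one line, values as JSON. move_arm: Moves the arm, as the interface text tells. Its arguments: {"type":"object","properties":{"rows":{"type":"array"},"grip":{"type":"number"},"force":{"type":"number"}},"required":["rows"]}

```bash
ls; mkdir -p pics
python3 - <<'E'
from plant import r, read_camera
import cv2
print(r.sense())
for n in ["scene","top","wrist"]:
    c=read_camera(n); cv2.imwrite(f"pics/{n}0.png",c["color"]); print(n,c["fx"],c["fy"],c["cx"],c["cy"],c["position"],c["rotation"])
E
```

```text
pics
{'clock': 0.0, 'joint_positions': array([ 1.12492932e+00,  3.59479008e-01,  1.51147353e+00,  1.78542273e-05,
        1.27246803e+00, -1.15112686e-01]), 'dq': array([-0.00089502, -0.00036653, -0.00112531, -0.00096572,  0.00078747,
        0.00055018]), 'joint_torque': array([-9.52202208e-04, -5.15373051e+01, -2.70728177e+01,  6.71183481e-02,
        3.47811927e-02, -1.44382157e-04]), 'tool_pos': array([0.19452841, 0.56677878, 0.18780948]), 'ee_rot': array([ 0.11578945,  0.69764336, -0.11702813,  0.69727396]), 'wrist_force': array([-0.25983389, -0.13138002,  0.18770366]), 'torque': array([-0.05218768,  0.02404637, -0.00448194]), 'gripper_width': 0.08800185073316116}
scene 366.95814954405836 366.95814954405836 319.1559181345535 197.77384212461112 [-0.14433946 -0.40718001  0.45013363] [ 0.71939071 -0.45496065  0.27839822 -0.44495197]
top 419.5295350698039 419.5295350698039 323.456560556261 199.494586119565 [ 0.47595893 -0.09198878  1.03447991] [ 0.71250941 -0.70047639  0.02661334 -0.03090135]
wrist 309.70691628693146 309.70691628693146 319.7028146508053 196.16594084647946 [0.12933869 0.58936662 0.38265356] [0.80667389 0.57679289 0.07412037 0.10532501]
```

View pics/scene0.png

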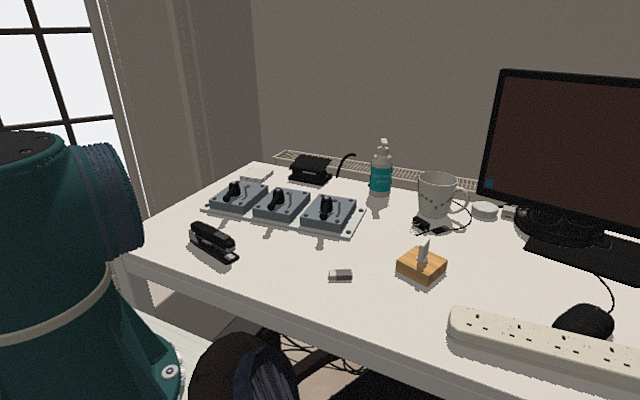

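View pics/top0.png

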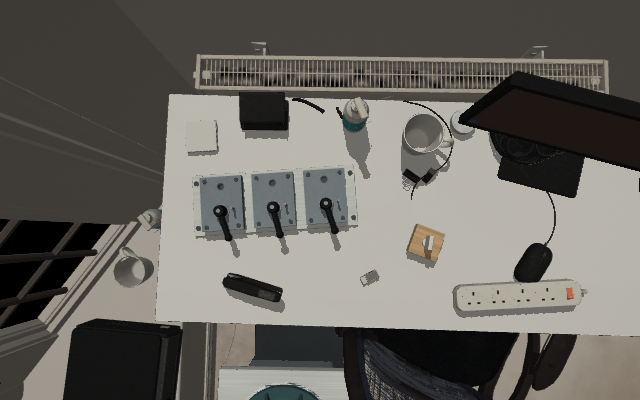

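View pics/wrist0.png

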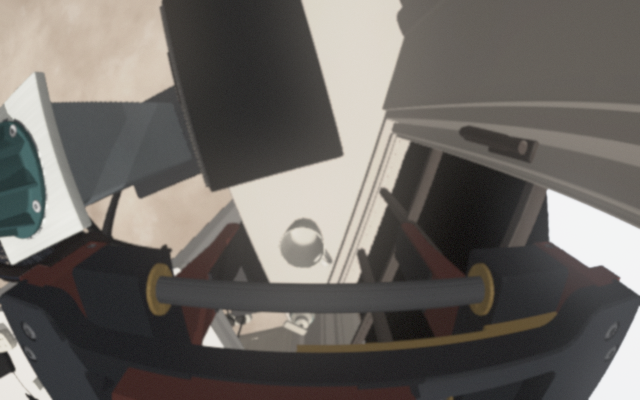

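```bash
cat > h.py <<'E'
import numpy as np, cv2
from scipy.spatial.transform import Rotation as R
def ray(c,u,v):
    x=(u-c["cx"])/c["fx"]; y=(v-c["cy"])/c["fy"]
    if c.get("name")=="wrist":
        r=np.hypot(x,y); s=np.sinc(r/np.pi); d=np.array([x*s,y*s,np.cos(r)])
    else: d=np.array([x,y,1.])
    q=np.array(c["rotation"]); M=R.from_quat(q).as_matrix() if q.shape==(4,) else q
    d=M@d; return np.array(c["position"]),d/np.linalg.norm(d)
def plane(c,u,v,z):
    p,d=ray(c,u,v); return p+d*(z-p[2])/d[2]
def proj(c,P):
    q=np.array(c["rotation"]);M=R.from_quat(q).as_matrix() if q.shape==(4,) else q
    v=M.T@(np.array(P)-c["position"])
    if c.get("name")=="wrist":
        n=np.hypot(v[0],v[1]); t=np.arctan2(n,v[2]); return c["cx"]+c["fx"]*t*v[0]/n, c["cy"]+c["fy"]*t*v[1]/n
    return c["cx"]+c["fx"]*v[0]/v[2], c["cy"]+c["fy"]*v[1]/v[2]
def cross(c1,p1,c2,p2):
    a,d=ray(c1,*p1); b,e=ray(c2,*p2)
    t=np.linalg.lstsq(np.c_[d,-e],b-a,rcond=None)[0]; x=a+d*t[0]; y=b+e*t[1]
    return (x+y)/2, np.linalg.norm(x-y)
def dpt(c,u,v):
    z=c["depth"][int(round(v)),int(round(u))]
    p,d=ray(c,u,v); M=R.from_quat(c["rotation"]).as_matrix(); return p+d*z/(d@M[:,2])
def cam(n):
    from plant import read_camera
    c=read_camera(n); c["name"]=n; return c
E
python3 - <<'E'
from h import *
t=cam("top"); s=cam("scene")
import pickle; pickle.dump((t,s),open("ts.pkl","wb"))
cv2.imwrite("pics/t1.png",cv2.resize(t["color"][150:270,180:380],None,fx=4,fy=4,interpolation=cv2.INTER_CUBIC))
cv2.imwrite("pics/t2.png",cv2.resize(t["color"][120:290,350:460],None,fx=3.5,fy=3.5,interpolation=cv2.INTER_CUBIC))
cv2.imwrite("pics/s1.png",cv2.resize(s["color"][165:245,200:370],None,fx=4.7,fy=4.7,interpolation=cv2.INTER_CUBIC))
cv2.imwrite("pics/s2.png",cv2.resize(s["color"][220:290,320:460],None,fx=5,fy=5,interpolation=cv2.INTER_CUBIC))
for u,v in [(250,290),(210,195),(260,195),(310,195),(420,250),(434,240)]: print(u,v,dpt(t,u,v))
E
```

```text
250 290 [0.34311554 0.08106993 0.05043918]
210 195 [0.56394575 0.18774949 0.03147228]
260 195 [0.56570157 0.06698738 0.0343692 ]
310 195 [ 0.5682537  -0.05258005  0.02843112]
420 250 [ 0.44111632 -0.31771431  0.0251101 ]
434 240 [ 0.46547205 -0.3510848   0.02550952]
```

View pics/t1.png

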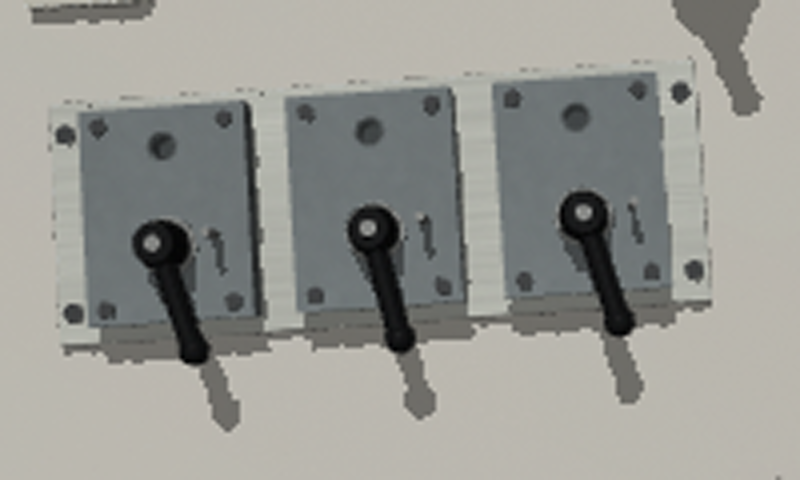

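View pics/t2.png

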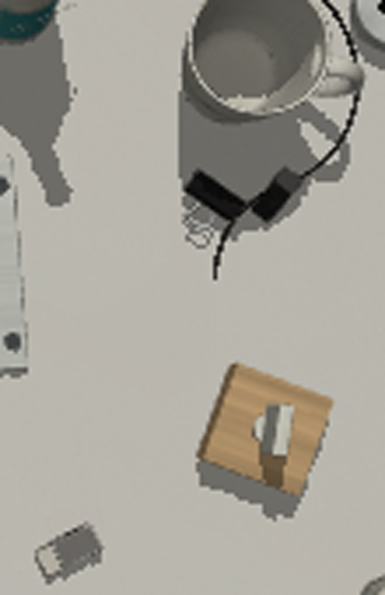

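View pics/s1.png

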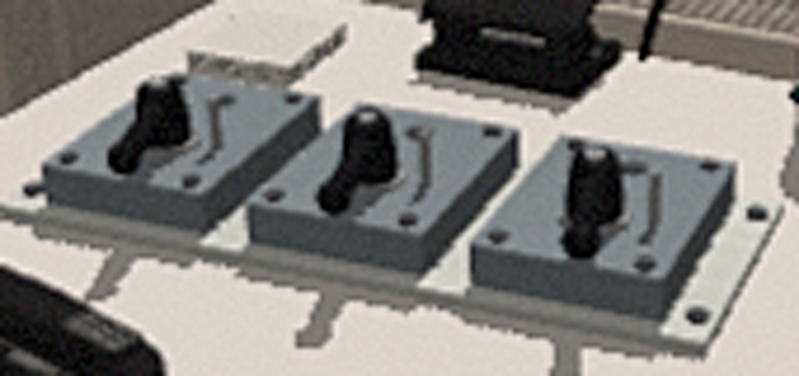

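View pics/s2.png

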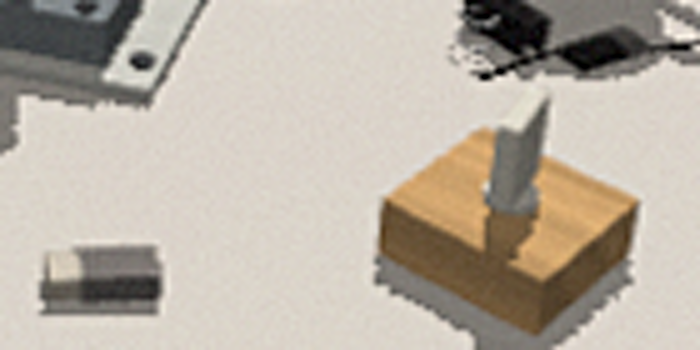

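Run:
```python
from h import *
import pickle; t,s=pickle.load(open("ts.pkl","rb"))
T=lambda u,v:(180+u/4-.375,150+v/4-.375)
so=[plane(t,*T(*p),.032) for p in [(162,146),(369,131),(576,117)]]
hb=[plane(t,*T(*p),.067) for p in [(160,243),(373,229),(583,213)]]
ba=[plane(t,*T(*p),.056) for p in [(196,350),(401,339),(619,321)]]
for a,b,c in zip(so,hb,ba):
    ax=a-b; l=c-b
    print(a.round(4),b.round(4),c.round(4),"d",np.hypot(*ax[:2]),"yaw",np.arctan2(ax[1],ax[0]),"lever len",np.hypot(*l[:2]),"ang",np.arctan2(l[1],l[0]))
# stereo checks
S=lambda u,v:(200+u/4.7-.4,165+v/4.7-.4)
for p,q in [((196,350),(125,157)),((401,339),(333,193)),((619,321),(580,238))]:
    print("ball", cross(t,T(*p),s,S(*q)))
# plate corners front-right: top (260,316)
cv2.imwrite("pics/t3.png",cv2.resize(t["color"][215:270,400:450],None,fx=10,fy=10,interpolation=cv2.INTER_CUBIC))
cv2.imwrite("pics/s3.png",cv2.resize(s["color"][230:290,390:450],None,fx=10,fy=10,interpolation=cv2.INTER_CUBIC))
```

```text
[0.5857 0.164  0.032 ] [0.5255 0.1542 0.067 ] [0.4642 0.1337 0.056 ] d 0.0610298605321568 yaw 0.162692421313147 lever len 0.06467529006138631 ang -2.8192312234843815
[0.5969 0.0397 0.032 ] [0.5357 0.0312 0.067 ] [0.4726 0.0146 0.056 ] d 0.06177044577664398 yaw 0.1374498916337778 lever len 0.06525292580771658 ang -2.8840359825245505
[ 0.6074 -0.0847  0.032 ] [ 0.547 -0.09   0.067] [ 0.4852 -0.112   0.056 ] d 0.06064610850928519 yaw 0.08686250527810355 lever len 0.06559001983406322 ang -2.8000072551872712
ball (array([0.46474265, 0.13254441, 0.05746979]), np.float64(0.0018723985364819755))
ball (array([0.47307255, 0.01345466, 0.0594628 ]), np.float64(0.001732314772747221))
ball (array([ 0.48558555, -0.11271685,  0.05818454]), np.float64(0.0017396736670523074))
```

View pics/t3.png

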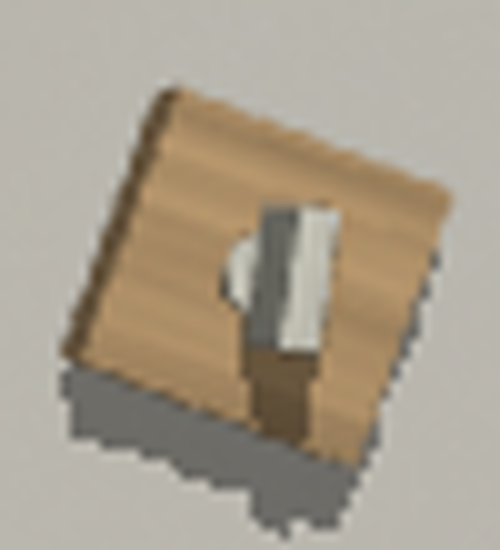

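View pics/s3.png

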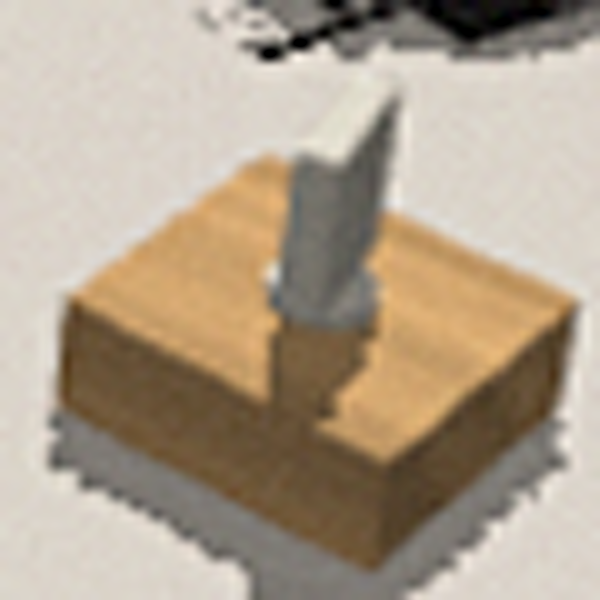

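```bash
cat >> h.py <<'E'
def go(p=None,jaw=None,pr=True):
    """shift in tool axes (mm) to reach p, turn about tool x so tool y is along world yaw jaw (mod pi)"""
    from plant import r
    s=r.sense(); M=R.from_quat(s["ee_rot"]).as_matrix()
    yaw=np.arctan2(M[1,1],M[0,1])
    print("clk %.2f"%s["clock"],"tcp",s["tool_pos"].round(4),"F",s["wrist_force"].round(1),"w %.4f"%s["gripper_width"],"jawyaw %.3f"%yaw,"xaxis",M[:,0].round(3),"q6 %.2f"%s["joint_positions"][5])
    if p is not None: print("shift xyz mm",((M.T@(np.array(p)-s["tool_pos"]))*1000).round(1))
    if jaw is not None:
        d=(jaw-yaw+np.pi/2)%np.pi-np.pi/2; print("turn about tool x (x down => world -):",round(-d,3))
    return M
E
python3 - <<'E'
from h import *
import pickle; t,s=pickle.load(open("ts.pkl","rb"))
T=lambda u,v:(400+u/10-.45,215+v/10-.45)
S=lambda u,v:(390+u/10-.45,230+v/10-.45)
print("tag top stereo",cross(t,T(311,279),s,S(349,122)))
for z in (.065,.069): print([plane(t,*T(*p),z).round(4) for p in [(300,208),(340,208),(322,350),(283,350),(311,279)]])
a,b=plane(t,*T(340,208),.069),plane(t,*T(322,350),.069);print("long yaw",np.arctan2(*(a-b)[1::-1]),np.hypot(*(a-b)[:2]))
# stand corners top
cs=[(172,88),(452,193),(352,465),(66,352)]
st=[plane(t,*T(*p),.026) for p in cs]; print([x.round(4) for x in st],np.mean(st,0))
# plate corner stereo (rightmost clamp, front right top corner)
T1=lambda u,v:(180+u/4-.375,150+v/4-.375);S1=lambda u,v:(200+u/4.7-.4,165+v/4.7-.4)
print("plate corner",cross(t,T1(672,290),s,S1(665,287)))
for p in [(494,84),(656,73),(672,290),(512,300)]: print(plane(t,*T1(*p),.032).round(4))
print(go([0.50,0.17,0.15],np.pi/2))
E
```

```text
tag top stereo (array([ 0.46045296, -0.33387015,  0.06681608]), np.float64(0.0021730046994648524))
[array([ 0.4764, -0.3308,  0.065 ]), array([ 0.4765, -0.34  ,  0.065 ]), array([ 0.444 , -0.3357,  0.065 ]), array([ 0.4438, -0.3268,  0.065 ]), array([ 0.4601, -0.3332,  0.065 ])]
[array([ 0.4764, -0.3298,  0.069 ]), array([ 0.4765, -0.3389,  0.069 ]), array([ 0.4441, -0.3347,  0.069 ]), array([ 0.444 , -0.3258,  0.069 ]), array([ 0.4602, -0.3322,  0.069 ])]
long yaw -0.13003091776524314 0.03266351463975083
[array([ 0.5045, -0.3098,  0.026 ]), array([ 0.4806, -0.3767,  0.026 ]), array([ 0.4156, -0.3525,  0.026 ]), array([ 0.4412, -0.2845,  0.026 ])] [ 0.46046839 -0.33089229  0.026     ]
plate corner (array([ 0.50545733, -0.14606923,  0.02944397]), np.float64(0.00466555972986256))
[ 0.6267 -0.035   0.032 ]
[ 0.635  -0.1325  0.032 ]
[ 0.5044 -0.1438  0.032 ]
[ 0.4969 -0.0485  0.032 ]
clk 0.25 tcp [0.1947 0.5671 0.1882] F [ 0.2  0.7 -1. ] w 0.0880 jawyaw 1.240 xaxis [-0.    -0.001 -1.   ] q6 -0.12
shift xyz mm [  38.5 -276.4  417.7]
turn about tool x (x down => world -): -0.331
[[-4.15468159e-04  3.24776176e-01  9.45790814e-01]
 [-8.81207298e-04  9.45790409e-01 -3.24776424e-01]
 [-9.99999525e-01 -9.68372031e-04 -1.06750664e-04]]
```

Run:
```python
from h import *
go([.465,.171,.13],1.82)
```

```text
clk 0.25 tcp [0.1947 0.5671 0.1882] F [ 0.2  0.7 -1. ] w 0.0880 jawyaw 1.240 xaxis [-0.    -0.001 -1.   ] q6 -0.12
shift xyz mm [  58.5 -286.8  384.3]
turn about tool x (x down => world -): -0.58
```

Call:
move_arm(rows=[[[5, -29, 38, 0], [5, -29, 38, 0], [5, -29, 38, 0], [5, -29, 38, 0], [5, -29, 38, 0]]], grip=0, force=20)

```text
clock: 0.88
tool_pos: [0.3282, 0.3673, 0.1636]
ee_rot: [0.116, 0.697, -0.116, 0.698]
wrist_force: [0.5, -0.2, -0.6]
gripper_width: 0.0413
```

Call:
move_arm(rows=[[[5, -29, 38, 0], [5, -29, 38, 0], [5, -29, 38, 0], [5, -29, 38, 0], [5, -28, 38, 0]]])

```text
clock: 1.5
tool_pos: [0.4612, 0.1693, 0.1386]
ee_rot: [0.117, 0.697, -0.116, 0.698]
wrist_force: [0.7, 0.8, 0.4]
gripper_width: 0.0007
```

Call:
move_arm(rows=[[[0, 0, 0, -0.12], [0, 0, 0, -0.12], [0, 0, 0, -0.12], [0, 0, 0, -0.12], [0, 0, 0, -0.1]]])

```text
clock: 2.12
tool_pos: [0.4604, 0.1706, 0.1386]
ee_rot: [-0.089, 0.702, 0.089, 0.701]
wrist_force: [-0.5, 0.3, -0.3]
gripper_width: 0.0006
```

Run:
```python
from h import *
go([.465,.171,.045],1.82)
t=cam("top");s=cam("scene")
cv2.imwrite("pics/t4.png",t["color"][120:330,150:450].repeat(2,0).repeat(2,1))
cv2.imwrite("pics/s4.png",s["color"])
```

```text
clk 2.12 tcp [0.4604 0.1706 0.1386] F [-0.5  0.3 -0.3] w 0.0006 jawyaw 1.823 xaxis [-0. -0. -1.] q6 -1.61
shift xyz mm [93.6 -0.8  4.6]
turn about tool x (x down => world -): 0.003
```

View pics/s4.png

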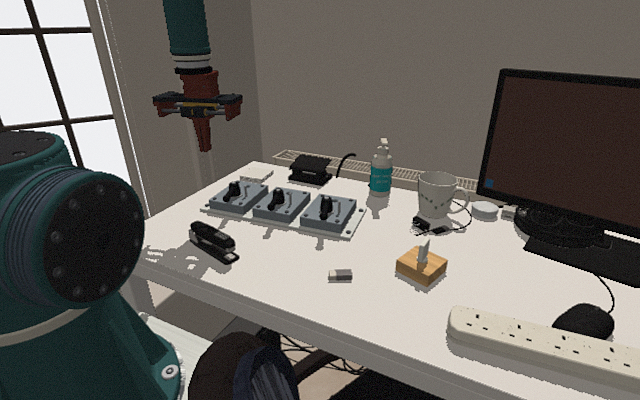

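Call:
move_arm(rows=[[[30, 0, 2, 0], [30, 0, 2, 0], [30, 0, 0, 0], [3, 0, 0, 0], [0, 0, 0, 0]]])

```text
clock: 2.85
tool_pos: [0.4646, 0.1717, 0.0461]
ee_rot: [-0.088, 0.702, 0.088, 0.702]
wrist_force: [0.6, -0.5, 0.3]
gripper_width: 0.0003
```

Run:
```python
from h import *
M=go([.478,.139,.045],1.82)
print(M.T@np.array([.376,-.9265,0]))
t=cam("top")
cv2.imwrite("pics/t5.png",t["color"][150:270,180:380].repeat(4,0).repeat(4,1))
```

```text
clk 2.85 tcp [0.4646 0.1717 0.0461] F [ 0.6 -0.5  0.3] w 0.0003 jawyaw 1.819 xaxis [ 0. -0. -1.] q6 -1.60
shift xyz mm [  1.1 -35.    5. ]
turn about tool x (x down => world -): -0.001
[ 8.01244736e-05 -9.90482938e-01  1.36827601e-01]
```

View pics/t5.png

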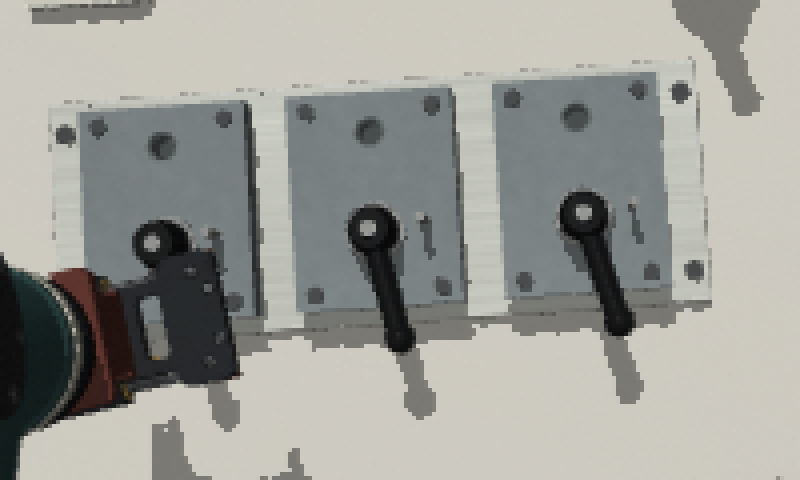

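Call:
move_arm(rows=[[[0, -4, 1, 0], [0, -4, 0, 0], [0, -2, 0, 0], [0, -1, 0, 0]]])

```text
clock: 3.4
tool_pos: [0.4681, 0.161, 0.0458]
ee_rot: [-0.088, 0.702, 0.088, 0.702]
wrist_force: [0.2, -0.2, -0.4]
gripper_width: 0.0004
```

Call:
move_arm(rows=[[[0, -1, 0, 0], [0, -1, 0, 0]]])

```text
clock: 3.65
tool_pos: [0.4684, 0.1593, 0.0456]
ee_rot: [-0.088, 0.702, 0.088, 0.702]
wrist_force: [0.1, 0.2, 0.4]
gripper_width: 0.0006
```

Call:
move_arm(rows=[[[0, -1, 0, 0], [0, -1, 0, 0]]])

```text
clock: 3.9
tool_pos: [0.4689, 0.1573, 0.0456]
ee_rot: [-0.088, 0.702, 0.088, 0.702]
wrist_force: [0.2, 0.3, -0.1]
gripper_width: 0.0005
```

Call:
move_arm(rows=[[[0, -1, 0, 0], [0, -1, 0, 0]]])

```text
clock: 4.15
tool_pos: [0.4694, 0.1554, 0.0456]
ee_rot: [-0.088, 0.702, 0.088, 0.702]
wrist_force: [-0.1, 0.5, 0.9]
gripper_width: 0.0004
```

Call:
move_arm(rows=[[[0, -1, 0, 0], [0, 0, 0, 0]]])

```text
clock: 4.4
tool_pos: [0.4697, 0.1544, 0.0457]
ee_rot: [-0.088, 0.702, 0.088, 0.702]
wrist_force: [0.5, 0.7, 0.2]
gripper_width: 0.0007
```

Call:
move_arm(rows=[[[0, -1, 0, 0], [0, 0, 0, 0]]])

```text
clock: 4.65
tool_pos: [0.4699, 0.1534, 0.0456]
ee_rot: [-0.088, 0.702, 0.088, 0.702]
wrist_force: [0.1, 0.4, -0.1]
gripper_width: 0.0004
```

Call:
move_arm(rows=[[[0, -1, 0, 0], [0, 0, 0, 0]]])

```text
clock: 4.9
tool_pos: [0.4702, 0.1525, 0.0456]
ee_rot: [-0.088, 0.702, 0.088, 0.702]
wrist_force: [0.1, 0.1, -0.3]
gripper_width: 0.0007
```

Call:
move_arm(rows=[[[0, -1, 0, 0], [0, 0, 0, 0]]])

```text
clock: 5.15
tool_pos: [0.4704, 0.1515, 0.0456]
ee_rot: [-0.088, 0.702, 0.088, 0.702]
wrist_force: [-0.3, 0.1, 0.4]
gripper_width: 0.0004
```

Call:
move_arm(rows=[[[0, -1, 0, 0], [0, 0, 0, 0]]])

```text
clock: 5.4
tool_pos: [0.4707, 0.1505, 0.0456]
ee_rot: [-0.088, 0.702, 0.088, 0.702]
wrist_force: [0.1, -0.5, 0.6]
gripper_width: 0.0005
```

Run:
```python
from h import *
M=go([.478,.139,.045],1.82)
s=cam("scene")
cv2.imwrite("pics/s6.png",cv2.resize(s["color"][100:245,180:370],None,fx=4,fy=4,interpolation=cv2.INTER_CUBIC))
```

```text
clk 5.40 tcp [0.4707 0.1505 0.0456] F [ 0.1 -0.5  0.6] w 0.0005 jawyaw 1.820 xaxis [-0. -0. -1.] q6 -1.65
shift xyz mm [  0.7 -13.    4.2]
turn about tool x (x down => world -): -0.0
```

View pics/s6.png

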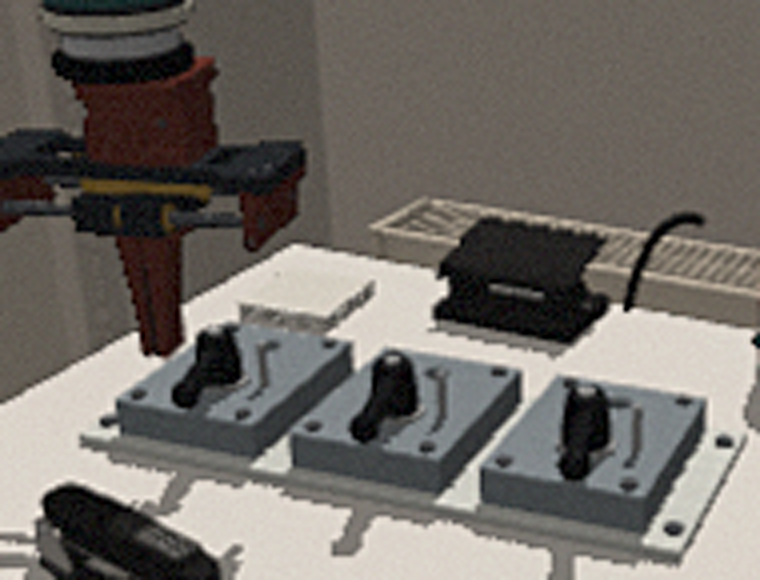

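Run:
```python
from h import *
s=cam("scene")
print(proj(s,[.4707,.1505,.0456]),proj(s,[.4642,.1337,.056]))
```

```text
(np.float64(221.99497453978074), np.float64(199.9276746306994)) (np.float64(225.3319683120772), np.float64(198.5212489734422))
```

Call:
move_arm(rows=[[[0, -1, 0, 0], [0, -1, 0, 0]]])

```text
clock: 5.75
tool_pos: [0.4712, 0.1486, 0.0456]
ee_rot: [-0.088, 0.702, 0.088, 0.702]
wrist_force: [0.3, 1.1, 0.3]
gripper_width: 0.0006
```

Call:
move_arm(rows=[[[0, -1, 0, 0], [0, 0, 0, 0]]])

```text
clock: 6.0
tool_pos: [0.4715, 0.1476, 0.0457]
ee_rot: [-0.088, 0.702, 0.088, 0.702]
wrist_force: [-0.2, 0.4, 1.6]
gripper_width: 0.0003
```

Call:
move_arm(rows=[[[0, -1, 0, 0], [0, 0, 0, 0]]])

```text
clock: 6.25
tool_pos: [0.4717, 0.1466, 0.0457]
ee_rot: [-0.088, 0.702, 0.088, 0.702]
wrist_force: [0.3, -0.3, -0.1]
gripper_width: 0.0004
```

Run:
```python
from h import *
s=cam("scene");t=cam("top")
for v in range(170,196,2): print(v,[dpt(s,u,v).round(3).tolist() for u in (220,223,226)])
cv2.imwrite("pics/s7.png",cv2.resize(s["color"][150:220,190:270],None,fx=8,fy=8,interpolation=cv2.INTER_NEAREST))
go()
```

```text
170 [[0.462, 0.136, 0.13], [0.464, 0.13, 0.13], [0.481, 0.135, 0.123]]
172 [[0.464, 0.138, 0.124], [0.466, 0.132, 0.124], [0.479, 0.134, 0.119]]
174 [[0.463, 0.139, 0.119], [0.467, 0.133, 0.118], [0.482, 0.137, 0.112]]
176 [[0.463, 0.139, 0.114], [0.465, 0.132, 0.114], [0.481, 0.137, 0.107]]
178 [[0.462, 0.139, 0.109], [0.465, 0.133, 0.109], [0.481, 0.138, 0.102]]
180 [[0.464, 0.142, 0.103], [0.463, 0.132, 0.105], [0.479, 0.137, 0.098]]
182 [[0.462, 0.141, 0.099], [0.463, 0.133, 0.1], [0.478, 0.137, 0.093]]
184 [[0.464, 0.144, 0.092], [0.465, 0.136, 0.093], [0.477, 0.137, 0.088]]
186 [[0.464, 0.144, 0.087], [0.464, 0.136, 0.089], [0.476, 0.137, 0.083]]
188 [[0.464, 0.145, 0.082], [0.463, 0.136, 0.084], [0.553, 0.206, 0.032]]
190 [[0.587, 0.258, 0.001], [0.537, 0.203, 0.033], [0.54, 0.195, 0.033]]
192 [[0.524, 0.202, 0.033], [0.53, 0.197, 0.032], [0.53, 0.187, 0.034]]
194 [[0.515, 0.194, 0.033], [0.519, 0.188, 0.033], [0.472, 0.137, 0.064]]
clk 6.35 tcp [0.4716 0.1467 0.0456] F [0.3 0.2 0.2] w 0.0008 jawyaw 1.820 xaxis [-0. -0. -1.] q6 -1.66
```

View pics/s7.png

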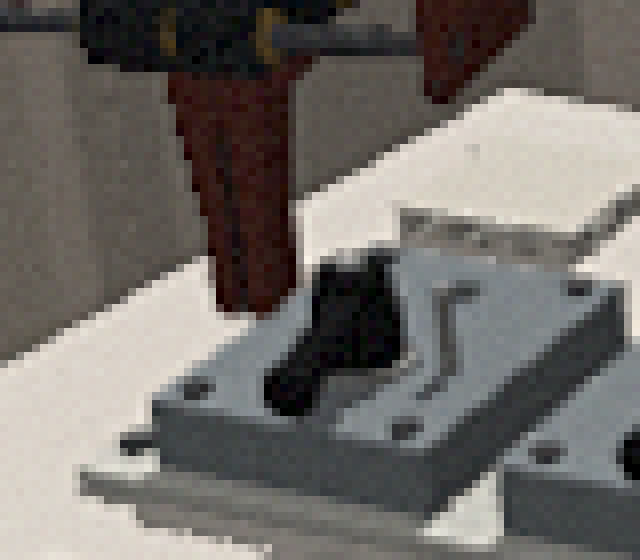

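Run:
```python
from h import *
s=cam("scene");w=cam("wrist")
for v in range(130,172,3): print(v,[dpt(s,u,v).round(3).tolist() for u in (205,220)])
cv2.imwrite("pics/w7.png",w["color"])
```

```text
130 [[0.447, 0.149, 0.226], [0.457, 0.117, 0.228]]
133 [[0.448, 0.151, 0.219], [0.46, 0.12, 0.22]]
136 [[0.449, 0.154, 0.212], [0.46, 0.121, 0.213]]
139 [[0.446, 0.152, 0.206], [0.457, 0.12, 0.207]]
142 [[0.447, 0.154, 0.199], [0.454, 0.118, 0.201]]
145 [[0.449, 0.158, 0.191], [0.454, 0.12, 0.194]]
148 [[0.446, 0.156, 0.185], [0.462, 0.128, 0.184]]
151 [[0.439, 0.151, 0.181], [0.447, 0.115, 0.184]]
154 [[0.436, 0.15, 0.175], [0.446, 0.116, 0.177]]
157 [[0.436, 0.151, 0.168], [0.446, 0.117, 0.17]]
160 [[0.642, 0.351, 0.058], [0.461, 0.132, 0.155]]
163 [[0.642, 0.352, 0.048], [0.464, 0.136, 0.146]]
166 [[0.641, 0.353, 0.038], [0.464, 0.137, 0.139]]
169 [[0.637, 0.351, 0.031], [0.465, 0.139, 0.131]]
```

View pics/w7.png

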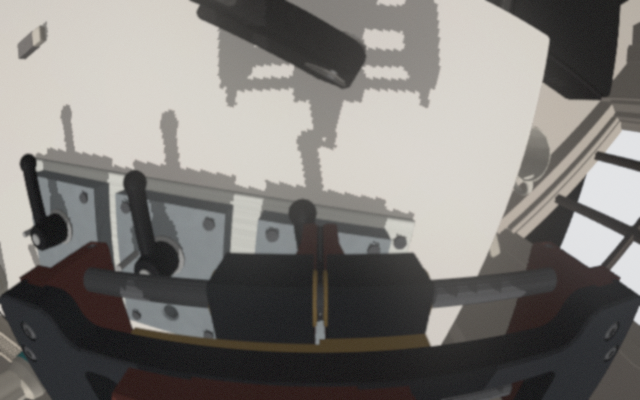

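Run:
```python
from h import *
s=cam("scene");w=cam("wrist");t=cam("top")
print(w["position"])
for P in ([.4642,.1337,.056],[.473,.0137,.056],[.4852,-.112,.056],[.4716,.1467,.0456],[.4716,.1467,.08]): print(proj(w,P))
# wrist vs scene stereo: ball pixel mid (134,181), right (28,162)
print(cross(w,(134,181),s,(250.4,205.6)),cross(w,(28,162),s,(323,215.2)))
print([dpt(w,u,v).round(3) for u,v in ((320,262),(335,235),(310,235),(320,228),(303,212),(134,181))])
# top gripper
d=t["depth"]; print(dpt(t,230,225),dpt(t,236,230))
```

```text
[0.40463344 0.12907577 0.24039384]
(np.float64(303.2545012831252), np.float64(211.82478452758315))
(np.float64(133.8205473057083), np.float64(180.68612805302277))
(np.float64(27.78752596912011), np.float64(162.30020924666965))
(np.float64(320.4155981784434), np.float64(221.93347045227947))
(np.float64(320.5491044258326), np.float64(242.3742875875889))
(array([0.45238468, 0.03795408, 0.07564729]), np.float64(0.02973354169692481)) (array([ 0.48589971, -0.11259249,  0.05672511]), np.float64(0.0029487189370394))
[array([0.463, 0.144, 0.123]), array([0.459, 0.151, 0.096]), array([0.462, 0.139, 0.097]), array([0.462, 0.144, 0.083]), array([0.462, 0.133, 0.062]), array([0.471, 0.017, 0.061])]
[0.4927921  0.13708737 0.03136473] [0.48022918 0.085158   0.20532892]
```

Run:
```python
from h import *
s=cam("scene");w=cam("wrist")
cv2.imwrite("pics/w8.png",cv2.resize(w["color"][190:270,270:370],None,fx=8,fy=8,interpolation=cv2.INTER_NEAREST))
for x in (.458,.462,.4716):
  for z in (.0456,.08): print(x,z,proj(w,[x,.1467,z]),proj(s,[x,.1467,z]))
```

```text
0.458 0.0456 (np.float64(325.5791803956135), np.float64(202.95096572100536)) (np.float64(219.85313277297894), np.float64(202.4090521897238))
0.458 0.08 (np.float64(326.71985467440885), np.float64(220.3006919941011)) (np.float64(218.0181755433265), np.float64(189.46165317863043))
0.462 0.0456 (np.float64(324.0418792657333), np.float64(208.61025853771048)) (np.float64(220.93035896051424), np.float64(201.7168455438597))
0.462 0.08 (np.float64(324.8748328085135), np.float64(226.91901790265598)) (np.float64(219.12135705506864), np.float64(188.80514997156718))
0.4716 0.0456 (np.float64(320.41591166666683), np.float64(221.93176076436546)) (np.float64(223.48395434025343), np.float64(200.0759499611523))
0.4716 0.08 (np.float64(320.549224117261), np.float64(242.3723961822345)) (np.float64(221.73590735518735), np.float64(187.24923135002896))
```

View pics/w8.png

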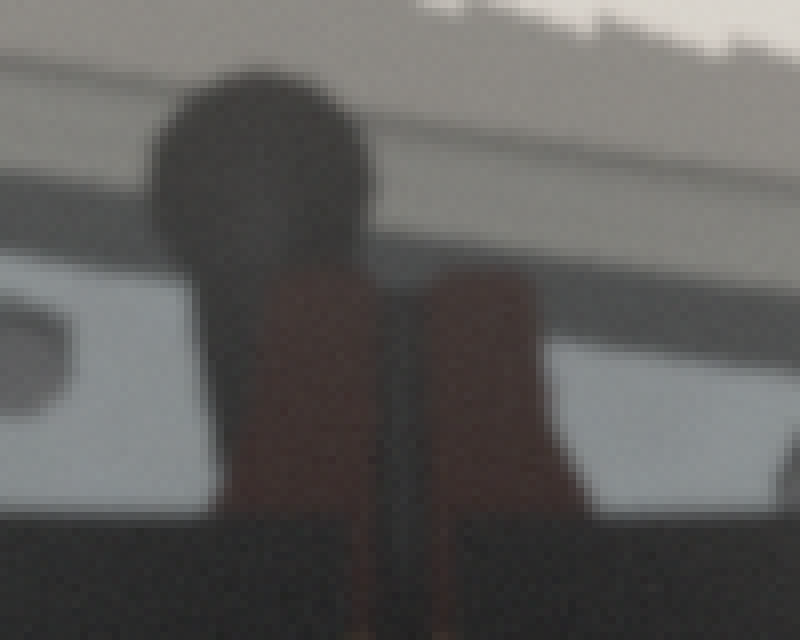

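Call:
move_arm(rows=[[[0, 5, 0, 0], [0, 10, 0, 0], [0, 3, 0, 0], [10, 0, 0, 0], [10, 0, 0, 0]]])

```text
clock: 7.32
tool_pos: [0.4671, 0.1641, 0.0249]
ee_rot: [-0.088, 0.702, 0.088, 0.702]
wrist_force: [-0.3, 0.2, -0.4]
gripper_width: 0.0007
```

Call:
move_arm(rows=[[[6, 0, 0, 0], [4, 0, 0, 0], [2, 0, 0, 0], [0, 0, 0, 0]]])

```text
clock: 7.82
tool_pos: [0.4673, 0.1641, 0.0136]
ee_rot: [-0.088, 0.702, 0.088, 0.702]
wrist_force: [0.8, 1.5, -0.2]
gripper_width: 0.0006
```

Run:
```python
from h import *
s=cam("scene");w=cam("wrist")
cv2.imwrite("pics/w9.png",cv2.resize(w["color"][170:270,250:370],None,fx=6,fy=6,interpolation=cv2.INTER_NEAREST))
cv2.imwrite("pics/s9.png",cv2.resize(s["color"][150:220,190:270],None,fx=8,fy=8,interpolation=cv2.INTER_NEAREST))
M=go([.478,.139,.0456])
for v in range(184,204,2): print(v,[dpt(s,u,v).round(3).tolist() for u in (217,219,221)])
```

```text
clk 7.92 tcp [0.4674 0.1642 0.0138] F [-0.5 -0.2  0.5] w 0.0005 jawyaw 1.820 xaxis [ 0. -0. -1.] q6 -1.62
shift xyz mm [-31.8 -27.    4.1]
184 [[0.461, 0.15, 0.092], [0.468, 0.151, 0.089], [0.48, 0.155, 0.084]]
186 [[0.459, 0.15, 0.088], [0.468, 0.152, 0.084], [0.479, 0.155, 0.078]]
188 [[0.461, 0.152, 0.082], [0.467, 0.151, 0.079], [0.479, 0.156, 0.073]]
190 [[0.46, 0.152, 0.076], [0.467, 0.152, 0.074], [0.479, 0.157, 0.067]]
192 [[0.459, 0.152, 0.072], [0.466, 0.152, 0.069], [0.476, 0.155, 0.064]]
194 [[0.458, 0.152, 0.067], [0.465, 0.152, 0.064], [0.475, 0.155, 0.059]]
196 [[0.459, 0.154, 0.061], [0.463, 0.151, 0.06], [0.474, 0.155, 0.054]]
198 [[0.458, 0.154, 0.056], [0.464, 0.153, 0.053], [0.496, 0.176, 0.034]]
200 [[0.456, 0.153, 0.052], [0.485, 0.173, 0.034], [0.488, 0.169, 0.034]]
202 [[0.479, 0.175, 0.031], [0.481, 0.171, 0.03], [0.483, 0.166, 0.031]]
```

View pics/s9.png

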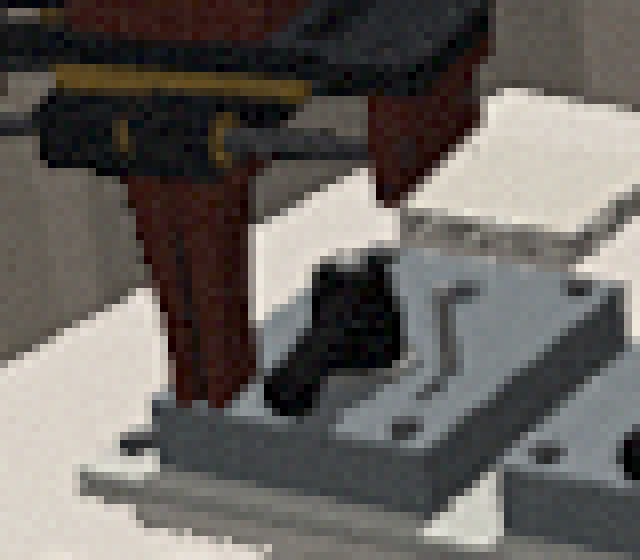

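View pics/w9.png

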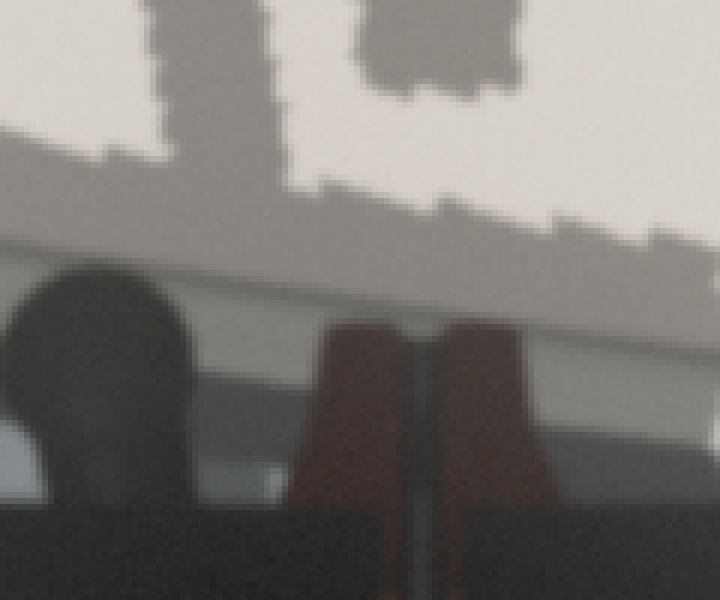

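Call:
move_arm(rows=[[[4, -3, 0, 0], [0, -3, 0, 0], [0, -1, 0, 0]]])

```text
clock: 8.3
tool_pos: [0.469, 0.1571, 0.0096]
ee_rot: [-0.088, 0.702, 0.088, 0.702]
wrist_force: [-0.5, 0.5, 0.2]
gripper_width: 0.0006
```

Call:
move_arm(rows=[[[0, -1, 0, 0], [0, 0, 0, 0]]])

```text
clock: 8.55
tool_pos: [0.4693, 0.1563, 0.0097]
ee_rot: [-0.088, 0.702, 0.088, 0.702]
wrist_force: [-0.1, -0.1, -0.2]
gripper_width: 0.0009
```

Call:
move_arm(rows=[[[0, -1, 0, 0], [0, 0, 0, 0]]])

```text
clock: 8.8
tool_pos: [0.4694, 0.1554, 0.0096]
ee_rot: [-0.088, 0.702, 0.088, 0.702]
wrist_force: [0.3, 0.1, -0.6]
gripper_width: 0.0006
```

Call:
move_arm(rows=[[[0, -1, 0, 0], [0, 0, 0, 0]]])

```text
clock: 9.05
tool_pos: [0.4697, 0.1544, 0.0097]
ee_rot: [-0.088, 0.702, 0.088, 0.702]
wrist_force: [-0.4, -0.2, 0.3]
gripper_width: 0.0006
```

Call:
move_arm(rows=[[[0, -1, 0, 0], [0, 0, 0, 0]]])

```text
clock: 9.3
tool_pos: [0.4699, 0.1537, 0.0096]
ee_rot: [-0.088, 0.702, 0.088, 0.702]
wrist_force: [-0.4, 1.9, -0.3]
gripper_width: 0.0004
```

Call:
move_arm(rows=[[[0, -1, 0, 0], [0, 0, 0, 0]]])

```text
clock: 9.55
tool_pos: [0.4701, 0.1526, 0.0096]
ee_rot: [-0.088, 0.702, 0.088, 0.702]
wrist_force: [-0.1, 2.5, 0.2]
gripper_width: 0.0005
```

Call:
move_arm(rows=[[[0, -1, 0, 0], [0, 0, 0, 0]]])

```text
clock: 9.8
tool_pos: [0.4704, 0.1515, 0.0096]
ee_rot: [-0.088, 0.702, 0.088, 0.702]
wrist_force: [-0.1, 2.2, -0.3]
gripper_width: 0.0006
```

Call:
move_arm(rows=[[[0, -1, 0, 0], [0, 0, 0, 0]]])

```text
clock: 10.05
tool_pos: [0.4707, 0.1505, 0.0097]
ee_rot: [-0.088, 0.702, 0.088, 0.702]
wrist_force: [0.1, 3.0, -0.4]
gripper_width: 0.0004
```

Call:
move_arm(rows=[[[0, -1, 0, 0], [0, -1, 0, 0]]])

```text
clock: 10.3
tool_pos: [0.4713, 0.1486, 0.0097]
ee_rot: [-0.088, 0.702, 0.088, 0.702]
wrist_force: [-0.8, 3.3, 0.4]
gripper_width: 0.0005
```

Call:
move_arm(rows=[[[0, -1.5, 0, 0], [0, -1.5, 0, 0]]])

```text
clock: 10.55
tool_pos: [0.4723, 0.1457, 0.0097]
ee_rot: [-0.088, 0.701, 0.088, 0.702]
wrist_force: [0.9, 3.8, -0.9]
gripper_width: 0.0005
```

Run:
```python
from h import *
s=cam("scene");w=cam("wrist")
cv2.imwrite("pics/w10.png",w["color"])
M=go()
print(plane(w,303,212,.056))
```

```text
clk 10.65 tcp [0.4722 0.1456 0.0097] F [ 0.3  2.1 -0.4] w 0.0005 jawyaw 1.820 xaxis [ 0. -0. -1.] q6 -1.66
[0.45327697 0.13152195 0.056     ]
```

View pics/w10.png

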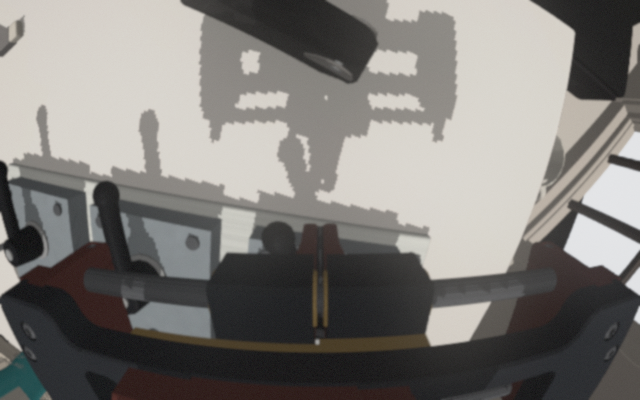

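```bash
cat > arc.py <<'E'
from h import *
import sys
from plant import r
def arc(hub,th0,th1,n,yaw0,yaw1,p0,rad=.05,off=.0175,cy=.087,z=.0097):
    p=np.array(p0);yaw=yaw0
    for i in range(1,n+1):
        th=th0+(th1-th0)*i/n; a=np.pi+cy+th
        u=np.array([np.cos(a),np.sin(a)]);tg=np.array([-u[1],u[0]])
        q=np.r_[np.array(hub)+rad*u-off*tg,z]
        # tool y=(cos yaw,sin yaw), x=-z ; z = x cross y = (sin yaw, -cos yaw)
        d=q-p; Y=np.array([np.cos(yaw),np.sin(yaw),0]);Z=np.array([np.sin(yaw),-np.cos(yaw),0])
        ny=yaw0+(yaw1-yaw0)*i/n
        print("th %.2f"%th,q.round(4),"row",[round(x,1) for x in (-d[2]*1000,d@Y*1000,d@Z*1000)],round(-(ny-yaw),3))
        p=q;yaw=ny
E
python3 - <<'E'
from arc import *
w=cam("wrist"); b=plane(w,278,238,.056); hub=[.526,.1588]
print(b, np.arctan2(b[1]-hub[1],b[0]-hub[0])+np.pi-.087, np.hypot(b[1]-hub[1],b[0]-hub[0]))
arc(hub,.45,1.40,16,1.82,2.7,[.4722,.1456,.0097])
E
```

```text
[0.47033162 0.12219127 0.056     ] 0.49471440331925565 0.0666270802173273
th 0.51 [0.4748 0.1452 0.0097] row [np.float64(-0.0), np.float64(-1.0), np.float64(2.4)] -0.055
th 0.57 [0.4757 0.1422 0.0097] row [np.float64(-0.0), np.float64(-3.1), np.float64(-0.0)] -0.055
th 0.63 [0.4768 0.1392 0.0097] row [np.float64(-0.0), np.float64(-3.1), np.float64(-0.0)] -0.055
th 0.69 [0.478  0.1363 0.0097] row [np.float64(-0.0), np.float64(-3.1), np.float64(-0.0)] -0.055
th 0.75 [0.4794 0.1335 0.0097] row [np.float64(-0.0), np.float64(-3.1), np.float64(-0.0)] -0.055
th 0.81 [0.481  0.1308 0.0097] row [np.float64(-0.0), np.float64(-3.1), np.float64(0.0)] -0.055
th 0.87 [0.4828 0.1282 0.0097] row [np.float64(-0.0), np.float64(-3.1), np.float64(0.0)] -0.055
th 0.93 [0.4847 0.1257 0.0097] row [np.float64(-0.0), np.float64(-3.1), np.float64(0.0)] -0.055
th 0.98 [0.4867 0.1233 0.0097] row [np.float64(-0.0), np.float64(-3.1), np.float64(0.0)] -0.055
th 1.04 [0.4889 0.121  0.0097] row [np.float64(-0.0), np.float64(-3.1), np.float64(0.1)] -0.055
th 1.10 [0.4912 0.1189 0.0097] row [np.float64(-0.0), np.float64(-3.1), np.float64(0.1)] -0.055
th 1.16 [0.4936 0.1169 0.0097] row [np.float64(-0.0), np.float64(-3.1), np.float64(0.1)] -0.055
th 1.22 [0.4962 0.115  0.0097] row [np.float64(-0.0), np.float64(-3.1), np.float64(0.1)] -0.055
th 1.28 [0.4988 0.1133 0.0097] row [np.float64(-0.0), np.float64(-3.1), np.float64(0.1)] -0.055
th 1.34 [0.5015 0.1118 0.0097] row [np.float64(-0.0), np.float64(-3.1), np.float64(0.1)] -0.055
th 1.40 [0.5044 0.1104 0.0097] row [np.float64(-0.0), np.float64(-3.1), np.float64(0.1)] -0.055
```

Call:
move_arm(rows=[[[0, -1, 2, -0.05], [0, -3, 0, -0.055], [0, -3, 0, -0.055], [0, -3, 0, -0.055], [0, -3, 0, -0.055]]])

```text
clock: 11.32
tool_pos: [0.4764, 0.1336, 0.0093]
ee_rot: [-0.182, 0.685, 0.182, 0.682]
wrist_force: [-4.0, 0.5, 1.5]
gripper_width: 0.0005
```

Call:
move_arm(rows=[[[0, -3, 0, -0.055], [0, -3, 0, -0.055], [0, -3, 0, -0.055], [0, -3, 0, -0.055]]])

```text
clock: 11.82
tool_pos: [0.4827, 0.1235, 0.0092]
ee_rot: [-0.256, 0.661, 0.256, 0.657]
wrist_force: [-3.1, 0.5, 2.2]
gripper_width: 0.0003
```

Run:
```python
from arc import *
w=cam("wrist");s=cam("scene");cv2.imwrite("pics/w11.png",w["color"]);cv2.imwrite("pics/s11.png",cv2.resize(s["color"][130:230,180:300],None,fx=6,fy=6))
go()
```

```text
clk 11.93 tcp [0.4832 0.1235 0.0093] F [-3.2 -0.5  0.7] w 0.0000 jawyaw 2.310 xaxis [-0.004 -0.001 -1.   ] q6 -2.20
```

View pics/w11.png

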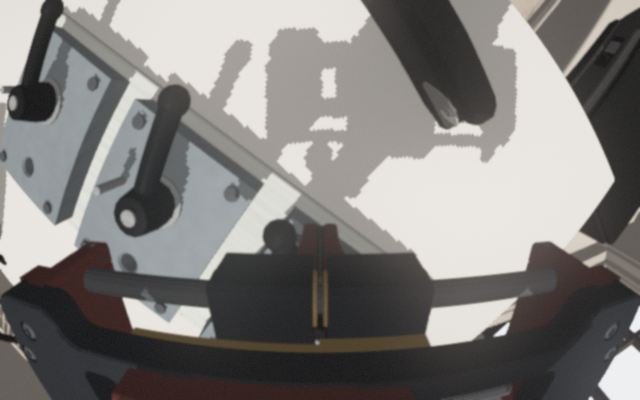

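View pics/s11.png

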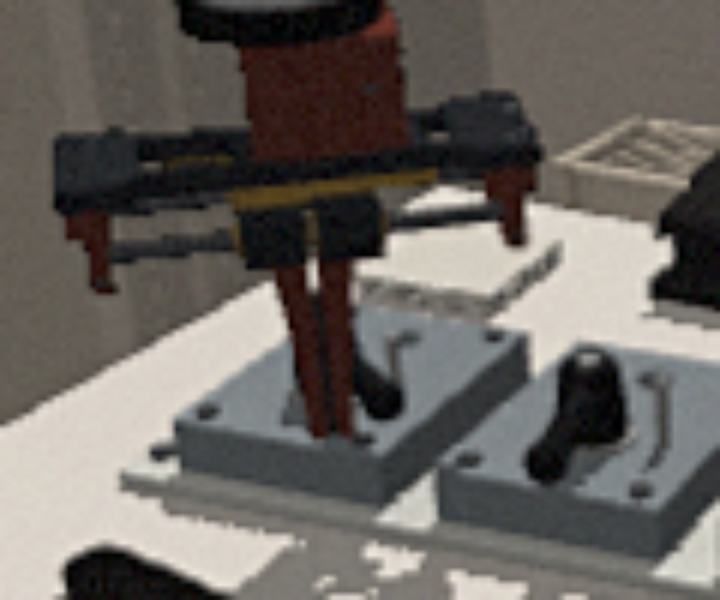

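Run:
```python
from arc import *
w=cam("wrist"); b=plane(w,280,237,.056); hub=[.526,.1588]
th=np.arctan2(b[1]-hub[1],b[0]-hub[0])+np.pi-.087;print(b,th, np.hypot(b[1]-hub[1],b[0]-hub[0]))
arc(hub,th,1.42,7,2.31,2.7,[.4832,.1235,.0093])
```

```text
[0.49127926 0.10210246 0.056     ] 0.9343196824938971 0.06648413651091817
th 1.00 [0.4874 0.1225 0.0097] row [np.float64(-0.4), np.float64(-3.5), np.float64(2.4)] -0.056
th 1.07 [0.49   0.1199 0.0097] row [np.float64(-0.0), np.float64(-3.7), np.float64(-0.0)] -0.056
th 1.14 [0.4928 0.1175 0.0097] row [np.float64(-0.0), np.float64(-3.7), np.float64(0.0)] -0.056
th 1.21 [0.4957 0.1153 0.0097] row [np.float64(-0.0), np.float64(-3.7), np.float64(0.1)] -0.056
th 1.28 [0.4988 0.1133 0.0097] row [np.float64(-0.0), np.float64(-3.7), np.float64(0.1)] -0.056
th 1.35 [0.502  0.1116 0.0097] row [np.float64(-0.0), np.float64(-3.7), np.float64(0.2)] -0.056
th 1.42 [0.5053 0.11   0.0097] row [np.float64(-0.0), np.float64(-3.7), np.float64(0.2)] -0.056
```

Call:
move_arm(rows=[[[0, -3.5, 2.4, -0.056], [0, -3.7, 0, -0.056], [0, -3.7, 0, -0.056]]])

```text
clock: 12.35
tool_pos: [0.493, 0.1179, 0.0092]
ee_rot: [-0.31, 0.637, 0.31, 0.634]
wrist_force: [-3.8, 0.3, -0.1]
gripper_width: 0.0007
```

Call:
move_arm(rows=[[[0, -3.7, 0, -0.056], [0, -2.5, 0, -0.056], [0, -1, 0, 0]]])

```text
clock: 12.72
tool_pos: [0.4995, 0.1138, 0.0092]
ee_rot: [-0.344, 0.618, 0.345, 0.617]
wrist_force: [-2.2, -0.8, -1.7]
gripper_width: 0.0006
```

Call:
move_arm(rows=[[[0, -1, 0, 0], [0, -1, 0, 0]]])

```text
clock: 12.98
tool_pos: [0.5019, 0.113, 0.0094]
ee_rot: [-0.345, 0.618, 0.345, 0.617]
wrist_force: [-2.7, 1.3, -2.3]
gripper_width: 0.0003
```

Call:
move_arm(rows=[[[0, -1, 0, 0], [0, -1, 0, 0]]])

```text
clock: 13.22
tool_pos: [0.5031, 0.1123, 0.0094]
ee_rot: [-0.344, 0.618, 0.345, 0.617]
wrist_force: [-5.7, 4.0, -2.2]
gripper_width: 0.0005
```

Call:
move_arm(rows=[[[0, -0.5, 0, 0]]])

```text
clock: 13.35
tool_pos: [0.5031, 0.1123, 0.0094]
ee_rot: [-0.344, 0.618, 0.345, 0.617]
wrist_force: [-6.5, 4.0, -1.0]
gripper_width: 0.0005
```

Run:
```python
from arc import *
w=cam("wrist");t=cam("top");cv2.imwrite("pics/w12.png",cv2.resize(w["color"][180:300,200:360],None,fx=5,fy=5));cv2.imwrite("pics/t12.png",cv2.resize(t["color"][150:270,180:380],None,fx=4,fy=4,interpolation=cv2.INTER_CUBIC))
go()
```

```text
clk 13.45 tcp [0.5031 0.1124 0.0094] F [-5.2  4.8 -1.3] w 0.0008 jawyaw 2.589 xaxis [-0.002  0.001 -1.   ] q6 -2.51
```

View pics/w12.png

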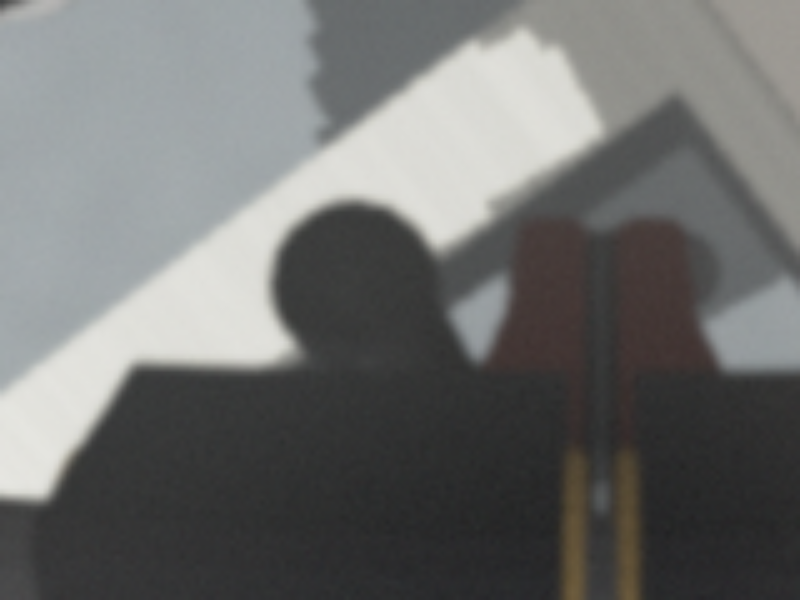

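View pics/t12.png

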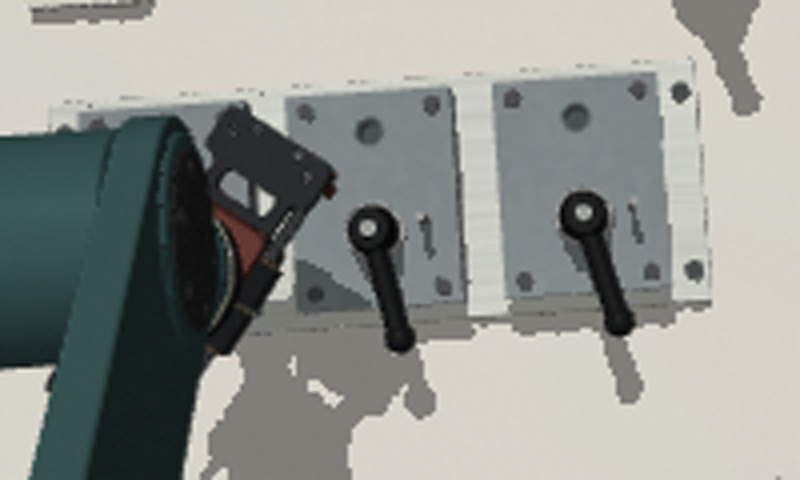

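Run:
```python
from arc import *
w=cam("wrist"); b=plane(w,270.6,236.6,.056); hub=[.526,.1588]
th=np.arctan2(b[1]-hub[1],b[0]-hub[0])+np.pi-.087;print(b,th, np.hypot(b[1]-hub[1],b[0]-hub[0]))
arc(hub,th,1.42,2,2.589,2.589,[.5031,.1123,.0094])
```

```text
[0.52082706 0.09101141 0.056     ] 1.407634098257678 0.06798568007935796
th 1.41 [0.505  0.1101 0.0097] row [np.float64(-0.3), np.float64(-2.8), np.float64(-0.8)] -0.0
th 1.42 [0.5053 0.11   0.0097] row [np.float64(-0.0), np.float64(-0.3), np.float64(0.0)] -0.0
```

Call:
move_arm(rows=[[[0, 4, 0, 0], [0, 8, 0, 0], [0, 8, 0, 0], [-20, 0, 0, 0], [-40, 0, 0, 0]]])

```text
clock: 14.12
tool_pos: [0.486, 0.1223, 0.0693]
ee_rot: [-0.345, 0.618, 0.345, 0.616]
wrist_force: [0.2, 1.1, -0.2]
gripper_width: 0.0003
```

Call:
move_arm(rows=[[[-50, 0, 0, 0.1], [-20, 0, 0, 0.15], [0, 0, 0, 0.15], [0, 0, 0, 0.15], [0, 0, 0, 0.15]]], grip=87)

```text
clock: 14.75
tool_pos: [0.4876, 0.1224, 0.14]
ee_rot: [-0.111, 0.698, 0.111, 0.699]
wrist_force: [0.1, 1.1, -0.7]
gripper_width: 0.0474
```

Call:
move_arm(rows=[[[0, 0, 0, 0.15], [0, 0, 0, 0.15], [0, 0, 0, 0.15]]])

```text
clock: 15.12
tool_pos: [0.4875, 0.1224, 0.1398]
ee_rot: [0.048, 0.705, -0.048, 0.706]
wrist_force: [-0.1, -0.2, 0.1]
gripper_width: 0.0772
```

Run:
```python
from arc import *
w=cam("wrist");t=cam("top");cv2.imwrite("pics/w13.png",w["color"]);cv2.imwrite("pics/t13.png",cv2.resize(t["color"][120:280,170:370],None,fx=4,fy=3.5,interpolation=cv2.INTER_CUBIC))
go([.4605,-.333,.14],1.44)
```

```text
clk 15.22 tcp [0.4875 0.1224 0.1398] F [-0.4 -0.1  0.3] w 0.0847 jawyaw 1.439 xaxis [ 0.001 -0.    -1.   ] q6 -1.33
shift xyz mm [-2.00e-01 -4.55e+02  3.30e+01]
turn about tool x (x down => world -): -0.001
```

View pics/w13.png

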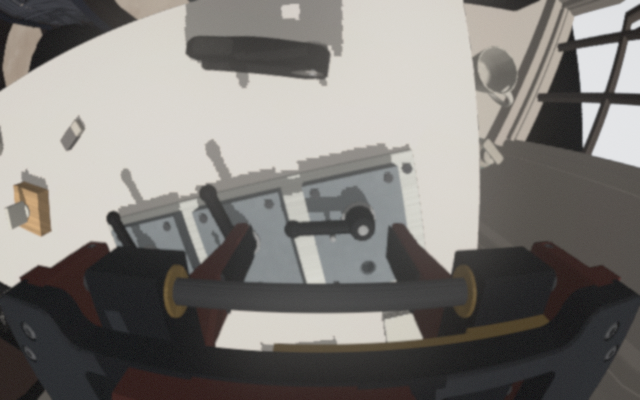

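View pics/t13.png

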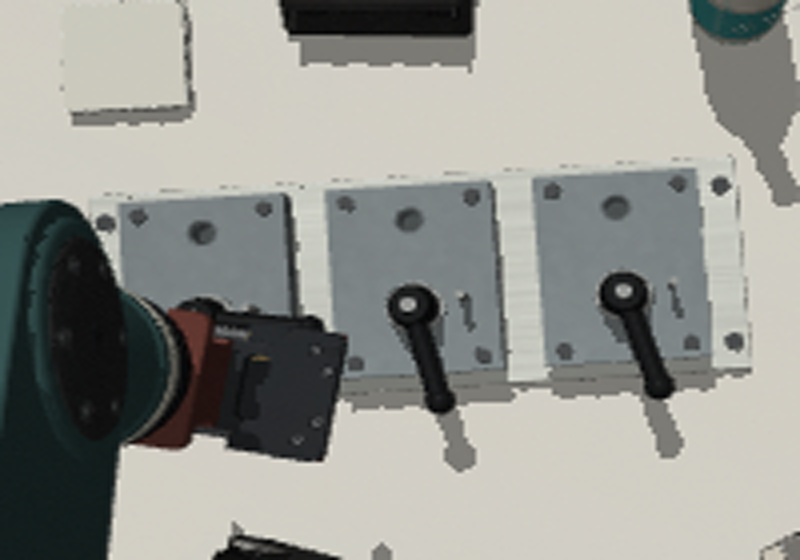

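Run:
```python
from arc import *
w=cam("wrist");t=cam("top");
b=plane(w,293,229,.056);h=plane(w,363.5,229.5,.067);so=plane(w,368.5,267,.032);print(b,h,so,np.arctan2(b[1]-h[1],b[0]-h[0])+np.pi-.087)
print("stereo socket",cross(w,(368.5,267),t,(220.1,186.1)))
cv2.imwrite("pics/w14.png",cv2.resize(w["color"][205:290,280:440],None,fx=5,fy=5,interpolation=cv2.INTER_CUBIC))
```

```text
[0.52112302 0.09169856 0.056     ] [0.52622247 0.15805804 0.067     ] [0.5857259 0.1636109 0.032    ] 1.4071011968246943
stereo socket (array([0.58570239, 0.16380968, 0.03223808]), np.float64(0.00047606303286558947))
```

View pics/w14.png

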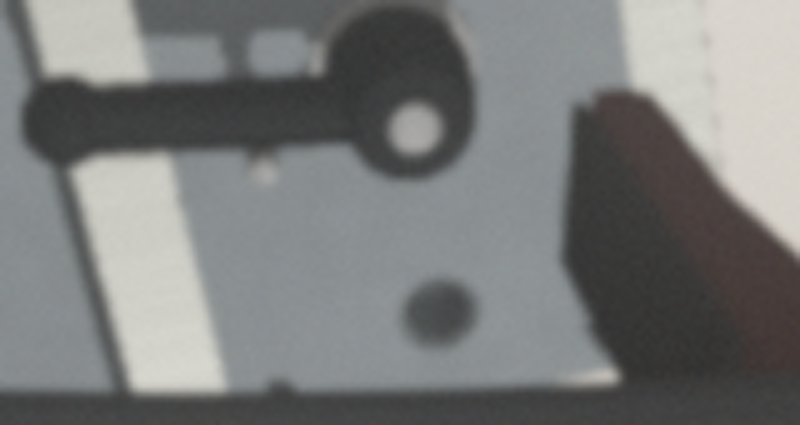

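Call:
move_arm(rows=[[[0, -45, 3, 0], [0, -45, 3, 0], [0, -45, 3, 0], [0, -45, 3, 0], [0, -45, 3, 0]]])

```text
clock: 15.95
tool_pos: [0.473, -0.1043, 0.1399]
ee_rot: [0.045, 0.705, -0.045, 0.706]
wrist_force: [-0.3, -0.0, -0.2]
gripper_width: 0.087
```

Call:
move_arm(rows=[[[0, -45, 3, 0], [0, -45, 3, 0], [0, -45, 4, 0], [0, -45, 4, 0], [0, -50, 4, 0]]])

```text
clock: 16.58
tool_pos: [0.4608, -0.3345, 0.1398]
ee_rot: [0.045, 0.706, -0.045, 0.706]
wrist_force: [0.2, -0.3, -0.1]
gripper_width: 0.0866
```

Call:
move_arm(rows=[[[0, 0, 0, 0]]])

```text
clock: 16.7
tool_pos: [0.4612, -0.337, 0.1398]
ee_rot: [0.046, 0.705, -0.047, 0.706]
wrist_force: [-0.5, 0.5, -0.8]
gripper_width: 0.087
```

Run:
```python
from arc import *
w=cam("wrist");s=cam("scene");cv2.imwrite("pics/w15.png",w["color"]);cv2.imwrite("pics/s15.png",cv2.resize(s["color"][60:300,340:540],None,fx=3,fy=2.5,interpolation=cv2.INTER_CUBIC))
go([.4605,-.333,.14],1.44)
```

```text
clk 16.80 tcp [ 0.4605 -0.3329  0.1394] F [ 0.1  0.2 -0.3] w 0.0868 jawyaw 1.440 xaxis [-0.     0.001 -1.   ] q6 -2.19
shift xyz mm [-0.6 -0.1 -0. ]
turn about tool x (x down => world -): 0.0
```

View pics/w15.png

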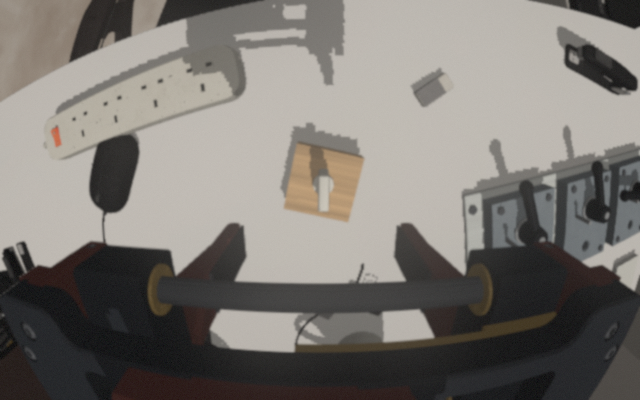

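View pics/s15.png

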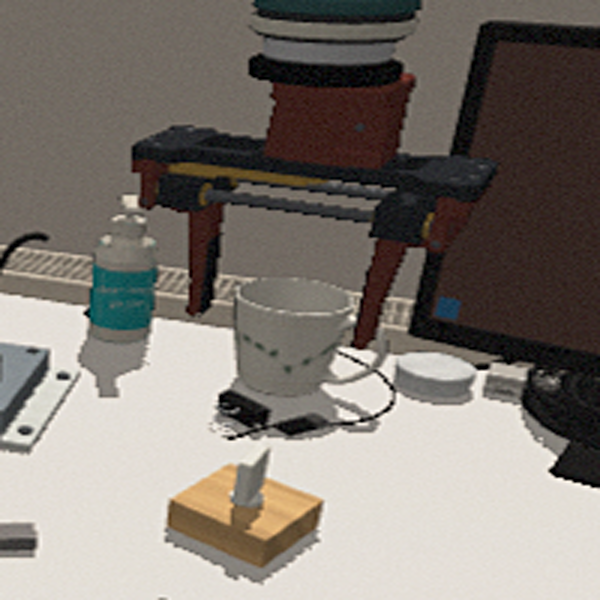

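Run:
```python
from arc import *
w=cam("wrist");import pickle;pickle.dump(w,open("w16.pkl","wb"))
cv2.imwrite("pics/w16.png",cv2.resize(w["color"][135:230,275:375],None,fx=8,fy=6,interpolation=cv2.INTER_CUBIC))
```

```text
(no output)
```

View pics/w16.png

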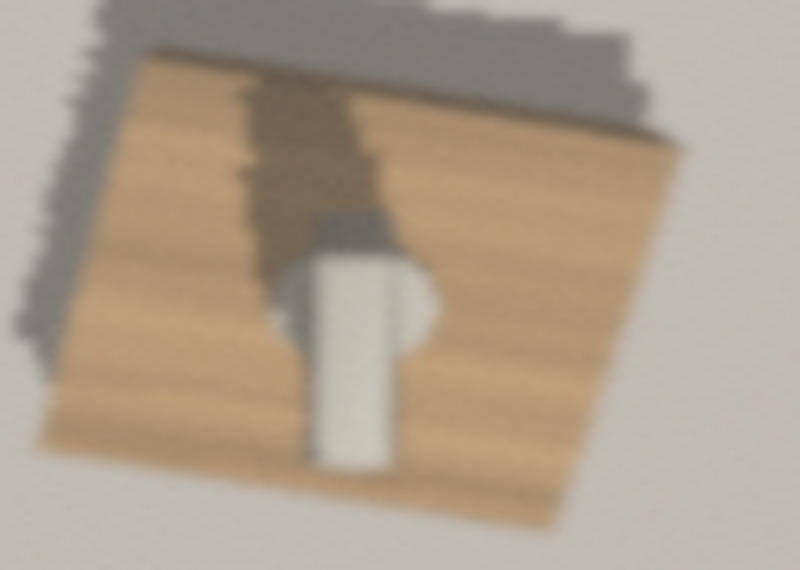

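Run:
```python
from arc import *
import pickle;w=pickle.load(open("w16.pkl","rb"));t,s=pickle.load(open("ts.pkl","rb"))
P=lambda u,v:(275+u/8-.44,135+v/6-.42)
T=lambda u,v:(400+u/10-.45,215+v/10-.45)
c=plane(w,*P(352,361),.069);print(c,cross(w,P(352,361),t,T(311,279)))
a=plane(w,*P(349,253),.069);b=plane(w,*P(355,468),.069);print(a,b,np.arctan2(*(a-b)[1::-1]),np.hypot(*(a-b)[:2]))
print("collar", plane(w,*P(271,305),.03),plane(w,*P(440,305),.03))
print(cross(w,P(349,253),t,T(303,350)),cross(w,P(355,468),t,T(320,208)))
st=[plane(w,*P(*p),.026) for p in [(145,53),(682,146),(553,528),(40,449)]];print([x.round(4) for x in st],np.mean(st,0))
go(np.r_[c[:2],.14])
```

```text
[ 0.45996383 -0.33415762  0.069     ] (array([ 0.46054882, -0.33378142,  0.06502377]), np.float64(0.0013328311835652206))
[ 0.44383968 -0.33237863  0.069     ] [ 0.47642455 -0.33597284  0.069     ] 3.0317336318026604 0.032782493403587146
collar [ 0.45901139 -0.34443493  0.03      ] [ 0.46175708 -0.32333344  0.03      ]
(array([ 0.44432458, -0.33205331,  0.06414944]), np.float64(0.001303273515491427)) (array([ 0.47678353, -0.33552936,  0.06662706]), np.float64(0.0013194038723842833))
[array([ 0.4152, -0.3544,  0.026 ]), array([ 0.4393, -0.2897,  0.026 ]), array([ 0.5046, -0.3133,  0.026 ]), array([ 0.4814, -0.3783,  0.026 ])] [ 0.46014493 -0.33393638  0.026     ]
clk 16.85 tcp [ 0.4605 -0.3321  0.1394] F [-0.4 -0.3 -0.3] w 0.0871 jawyaw 1.441 xaxis [-0.001  0.001 -1.   ] q6 -2.19
shift xyz mm [-0.6 -2.1 -0.3]
```

Call:
move_arm(rows=[[[25, -0.5, 0, -0.02], [35, -0.5, 0, 0], [35, -0.5, 0, 0], [15, 0, 0, 0], [3, 0, 0, 0]]])

```text
clock: 17.48
tool_pos: [0.4605, -0.3334, 0.0262]
ee_rot: [0.039, 0.706, -0.038, 0.706]
wrist_force: [-0.9, -0.6, 0.5]
gripper_width: 0.0871
```

Run:
```python
from arc import *
w=cam("wrist");s=cam("scene");cv2.imwrite("pics/w17.png",w["color"]);cv2.imwrite("pics/s17.png",cv2.resize(s["color"][190:290,370:490],None,fx=6,fy=6,interpolation=cv2.INTER_CUBIC))
go([.4602,-.334,.006],1.461)
for P in ([.4602,-.334+.05,.03],[.4602,-.334-.05,.03]): print(proj(s,P))
```

```text
clk 17.57 tcp [ 0.4612 -0.3347  0.0273] F [-0.4 -0.3 -0.2] w 0.0870 jawyaw 1.461 xaxis [ 0.001 -0.001 -1.   ] q6 -2.21
shift xyz mm [21.3  0.5 -1.1]
turn about tool x (x down => world -): -0.0
(np.float64(395.8880206448628), np.float64(251.57341237756782))
(np.float64(448.59649762826984), np.float64(264.8024073267394))
```

View pics/w17.png

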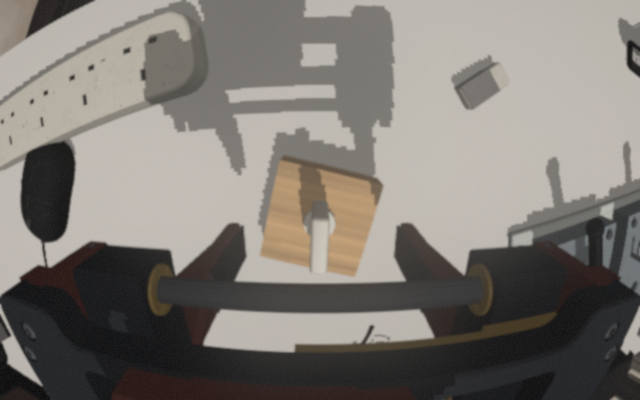

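View pics/s17.png

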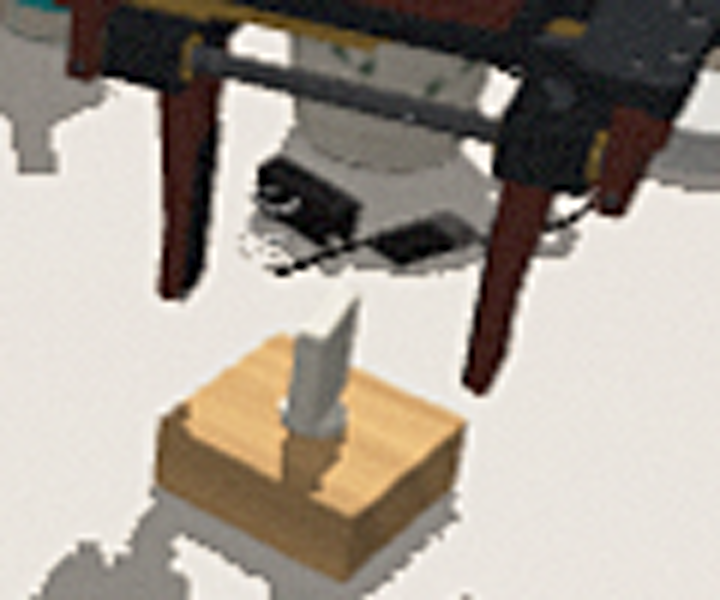

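Run:
```python
from arc import *
s=cam("scene")
M=go([.4602,-.334,.006],1.461)
c=np.array([.4607,-.334,0])
for sg,px in ((1,(398.3,239.2)),(-1,(449.3,255))):
  for z in (.055,.06,.065,.07):
    e=c+sg*.049*M[:,1]; e[2]=z; print(sg,z,np.round(proj(s,e),1),px)
print(dpt(s,449,252),dpt(s,450,250),dpt(s,399,236))
```

```text
clk 17.62 tcp [ 0.4615 -0.3351  0.0278] F [1.  0.2 0.7] w 0.0872 jawyaw 1.461 xaxis [ 0.001 -0.001 -1.   ] q6 -2.21
shift xyz mm [21.7  0.9 -1.4]
turn about tool x (x down => world -): -0.0
1 0.055 [398.5 239.6] (398.3, 239.2)
1 0.06 [398.7 237.4] (398.3, 239.2)
1 0.065 [399.  235.2] (398.3, 239.2)
1 0.07 [399.2 233. ] (398.3, 239.2)
-1 0.055 [449.6 255. ] (449.3, 255)
-1 0.06 [450.  252.7] (449.3, 255)
-1 0.065 [450.4 250.4] (449.3, 255)
-1 0.07 [450.9 248.2] (449.3, 255)
[ 0.44615355 -0.38120004  0.0669653 ] [ 0.44551447 -0.38225728  0.07200025] [ 0.45325468 -0.28809982  0.07138903]
```

Call:
move_arm(rows=[[[10, 0, 0, 0], [8, 0, 0, 0], [2, 0, 0, 0], [0, 0, 0, 0]]])

```text
clock: 18.12
tool_pos: [0.4605, -0.3347, 0.0064]
ee_rot: [0.039, 0.706, -0.039, 0.706]
wrist_force: [0.6, -0.4, 0.3]
gripper_width: 0.0873
```

Run:
```python
from arc import *
s=cam("scene");cv2.imwrite("pics/s18.png",cv2.resize(s["color"][190:290,370:490],None,fx=6,fy=6,interpolation=cv2.INTER_CUBIC))
go([.4602,-.334,.006],1.461)
```

```text
clk 18.18 tcp [ 0.4607 -0.3347  0.0066] F [-0.4  0.  -0.1] w 0.0866 jawyaw 1.460 xaxis [-0.  0. -1.] q6 -2.21
shift xyz mm [ 0.6  0.7 -0.6]
turn about tool x (x down => world -): -0.001
```

View pics/s18.png

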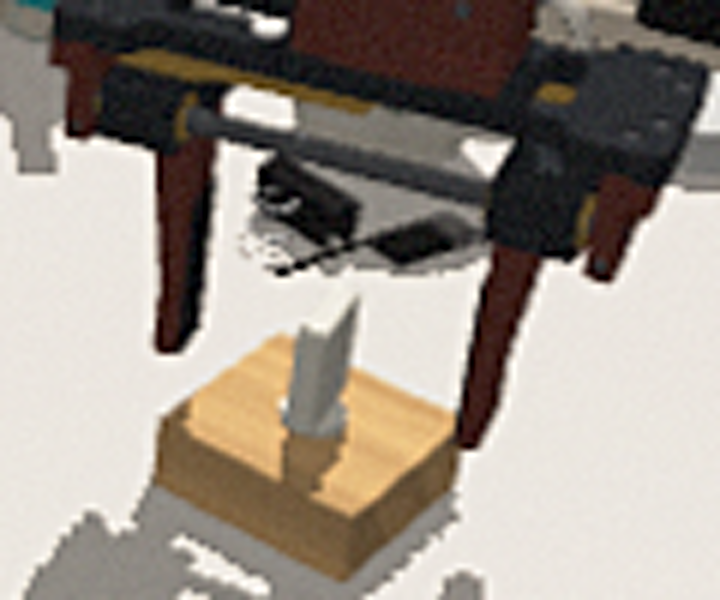

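Call:
move_arm(rows=[[[0, 0, 0, 0], [0, 0, 0, 0], [0, 0, 0, 0], [0, 0, 0, 0], [0, 0, 0, 0]]], grip=16, force=15)

```text
clock: 18.8
tool_pos: [0.4607, -0.3348, 0.0067]
ee_rot: [0.039, 0.706, -0.039, 0.706]
wrist_force: [0.7, -0.0, -0.8]
gripper_width: 0.0404
```

Run:
```python
from arc import *
s=cam("scene");cv2.imwrite("pics/s19.png",cv2.resize(s["color"][190:290,370:490],None,fx=6,fy=6,interpolation=cv2.INTER_CUBIC))
w=cam("wrist");cv2.imwrite("pics/w19.png",w["color"])
go([.4602,-.334,.006],1.461)
```

```text
clk 18.90 tcp [ 0.4607 -0.3348  0.0067] F [-0.3 -0.3  0.4] w 0.0324 jawyaw 1.460 xaxis [-0. -0. -1.] q6 -2.21
shift xyz mm [ 0.7  0.7 -0.6]
turn about tool x (x down => world -): -0.001
```

View pics/s19.png

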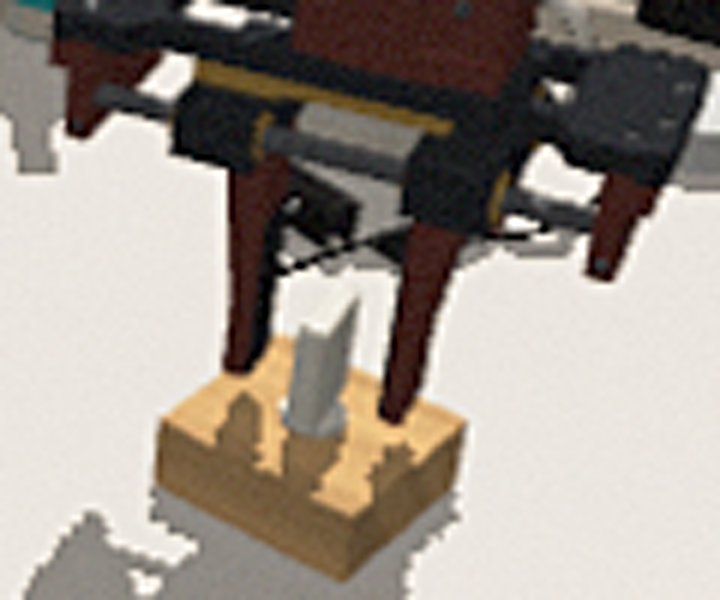

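View pics/w19.png

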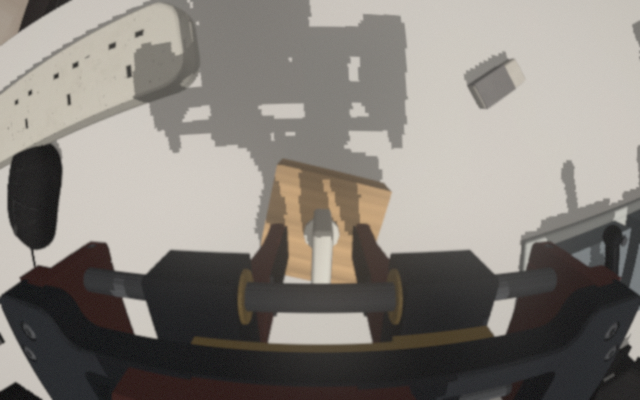

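Call:
move_arm(rows=[[[0, 0, 0, 0], [0, 0, 0, 0], [0, 0, 0, 0], [0, 0, 0, 0], [0, 0, 0, 0]]], grip=0, force=15)

```text
clock: 19.52
tool_pos: [0.4607, -0.3347, 0.0067]
ee_rot: [0.039, 0.706, -0.039, 0.706]
wrist_force: [0.1, 1.1, -0.3]
gripper_width: 0.0098
```

Call:
move_arm(rows=[[[0, 0, 0, 0], [-3, 0, 0, 0]]])

```text
clock: 19.77
tool_pos: [0.4605, -0.3346, 0.0096]
ee_rot: [0.039, 0.706, -0.039, 0.706]
wrist_force: [0.2, 0.3, -0.6]
gripper_width: 0.0096
```

Call:
move_arm(rows=[[[-10, 0, 0, 0], [-30, 0, 0, 0], [-40, 0, 0, 0], [-45, 0, 0, 0], [0, 0, 0, 0]]])

```text
clock: 20.4
tool_pos: [0.4632, -0.337, 0.1392]
ee_rot: [0.037, 0.704, -0.041, 0.708]
wrist_force: [-0.5, -0.9, -0.4]
gripper_width: 0.0099
```

Run:
```python
from arc import *
s=cam("scene");cv2.imwrite("pics/s20.png",cv2.resize(s["color"][130:290,370:490],None,fx=5,fy=3.7,interpolation=cv2.INTER_CUBIC))
w=cam("wrist");cv2.imwrite("pics/w20.png",cv2.resize(w["color"][190:300,260:380],None,fx=6,fy=5,interpolation=cv2.INTER_CUBIC))
go([.57,.16,.134])
import pickle;pickle.dump((w,s),open("ws20.pkl","wb"))
```

```text
clk 20.50 tcp [ 0.4608 -0.3348  0.1354] F [-1.1  0.4 -1. ] w 0.0101 jawyaw 1.460 xaxis [ 0.001 -0.001 -1.   ] q6 -2.21
shift xyz mm [  1.  503.9  53.8]
```

View pics/s20.png

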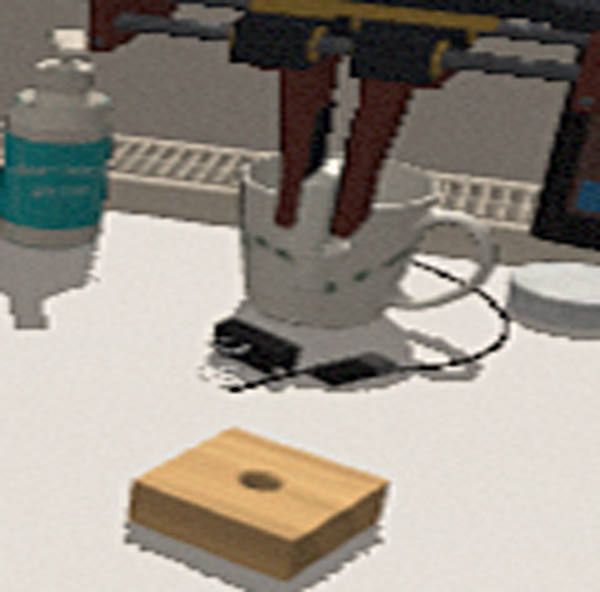

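View pics/w20.png

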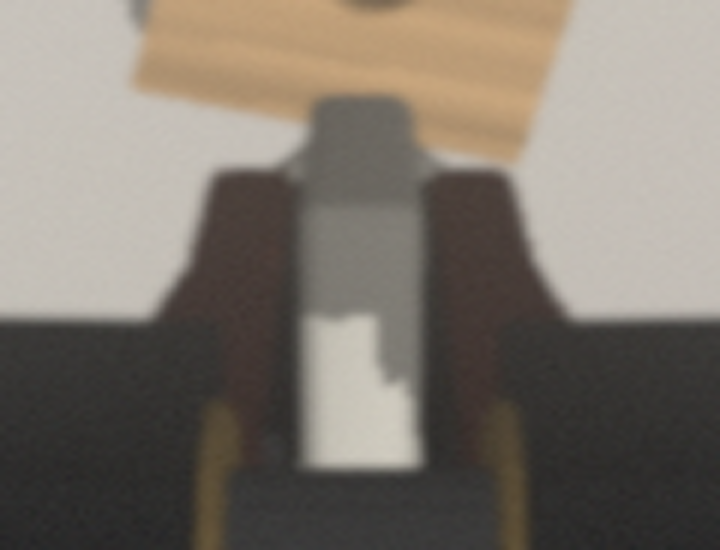

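Run:
```python
from arc import *
go([.586,.1635,.10],1.46)
```

```text
clk 20.50 tcp [ 0.4608 -0.3348  0.1354] F [-1.1  0.4 -1. ] w 0.0101 jawyaw 1.460 xaxis [ 0.001 -0.001 -1.   ] q6 -2.21
shift xyz mm [ 35.  509.1  69.3]
turn about tool x (x down => world -): 0.0
```

Call:
move_arm(rows=[[[0, 30, 4, 0], [0, 44, 6, 0], [0, 44, 6, 0], [0, 44, 6, 0], [0, 44, 6, 0]]])

```text
clock: 21.12
tool_pos: [0.5101, -0.1312, 0.1331]
ee_rot: [0.04, 0.707, -0.039, 0.705]
wrist_force: [0.8, -0.5, -1.1]
gripper_width: 0.01
```

Call:
move_arm(rows=[[[0, 44, 6, 0], [0, 44, 6, 0], [0, 44, 6, 0], [0, 44, 6, 0], [0, 44, 6, 0]]])

```text
clock: 21.75
tool_pos: [0.5642, 0.0836, 0.1329]
ee_rot: [0.039, 0.707, -0.039, 0.705]
wrist_force: [0.9, -0.0, -1.5]
gripper_width: 0.0096
```

Call:
move_arm(rows=[[[0, 43, 6, 0], [0, 30, 4, 0], [0, 10, 1, 0], [0, 0, 0, 0], [0, 0, 0, 0]]])

```text
clock: 22.38
tool_pos: [0.5849, 0.1622, 0.1341]
ee_rot: [0.039, 0.706, -0.04, 0.706]
wrist_force: [0.3, -0.5, -0.2]
gripper_width: 0.0098
```

Run:
```python
from arc import *
go([.586,.1635,.06],1.46)
```

```text
clk 22.38 tcp [0.5849 0.1622 0.1341] F [ 0.3 -0.5 -0.2] w 0.0098 jawyaw 1.459 xaxis [-0.001 -0.001 -1.   ] q6 -1.30
shift xyz mm [74.1  1.5  1.1]
turn about tool x (x down => world -): -0.001
```

Call:
move_arm(rows=[[[20, 0.5, 0.5, 0], [30, 0.5, 0.5, 0], [22, 0.5, 0, 0], [0, 0, 0, 0], [0, 0, 0, 0]]])

```text
clock: 23.0
tool_pos: [0.5873, 0.1642, 0.0635]
ee_rot: [0.039, 0.706, -0.039, 0.706]
wrist_force: [0.3, -0.6, -1.1]
gripper_width: 0.0102
```

Run:
```python
from arc import *
go([.586,.1635,.06],1.46)
w=cam("wrist");s=cam("scene");t=cam("top")
cv2.imwrite("pics/w21.png",cv2.resize(w["color"][170:290,240:400],None,fx=5,fy=5,interpolation=cv2.INTER_CUBIC))
cv2.imwrite("pics/s21.png",cv2.resize(s["color"][130:230,180:300],None,fx=6,fy=6,interpolation=cv2.INTER_CUBIC))
print(proj(s,[.5857,.1637,.032]),proj(w,[.5857,.1637,.032]))
go()
import pickle;pickle.dump((w,s,t),open("w21.pkl","wb"))
```

```text
clk 23.00 tcp [0.5873 0.1642 0.0635] F [ 0.3 -0.6 -1.1] w 0.0102 jawyaw 1.459 xaxis [ 0.001 -0.    -1.   ] q6 -1.30
shift xyz mm [ 3.5 -0.9 -1.2]
turn about tool x (x down => world -): -0.001
(np.float64(246.0050313365481), np.float64(186.0265499994159)) (np.float64(319.1909019701701), np.float64(206.07916569826773))
clk 23.15 tcp [0.5877 0.1648 0.0639] F [ 0.9 -0.6 -0.1] w 0.0098 jawyaw 1.460 xaxis [ 0.002  0.    -1.   ] q6 -1.30
```

View pics/s21.png

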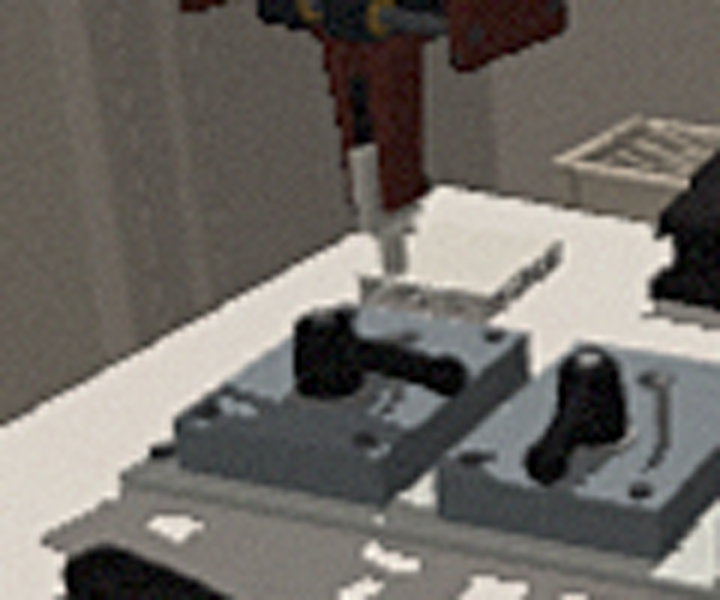

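View pics/w21.png

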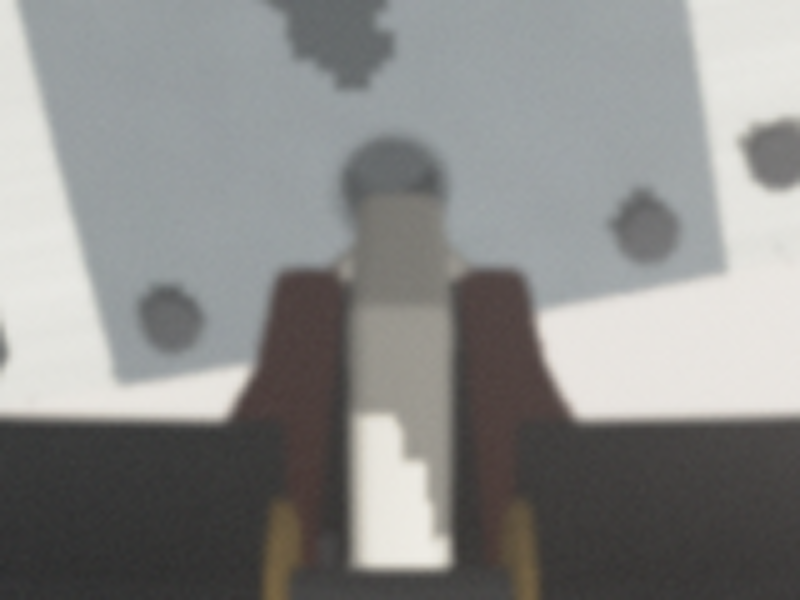

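Call:
move_arm(rows=[[[0, -1, -1.3, 0], [10, 0, 0, 0], [12, 0, 0, 0], [4, 0, 0, 0], [0, 0, 0, 0]]])

```text
clock: 23.78
tool_pos: [0.5848, 0.164, 0.0358]
ee_rot: [0.039, 0.707, -0.039, 0.706]
wrist_force: [0.1, -0.8, -0.7]
gripper_width: 0.0098
```

Run:
```python
from arc import *
go([.586,.1635,.06],1.46)
w=cam("wrist");s=cam("scene")
cv2.imwrite("pics/w22.png",cv2.resize(w["color"][190:290,250:390],None,fx=5.5,fy=5.5,interpolation=cv2.INTER_CUBIC))
cv2.imwrite("pics/s22.png",cv2.resize(s["color"][130:230,180:300],None,fx=6,fy=6,interpolation=cv2.INTER_CUBIC))
```

```text
clk 23.77 tcp [0.5848 0.164  0.0358] F [ 0.1 -0.8 -0.7] w 0.0098 jawyaw 1.460 xaxis [-0.001 -0.    -1.   ] q6 -1.30
shift xyz mm [-24.2  -0.3   1.3]
turn about tool x (x down => world -): -0.0
```

View pics/w22.png

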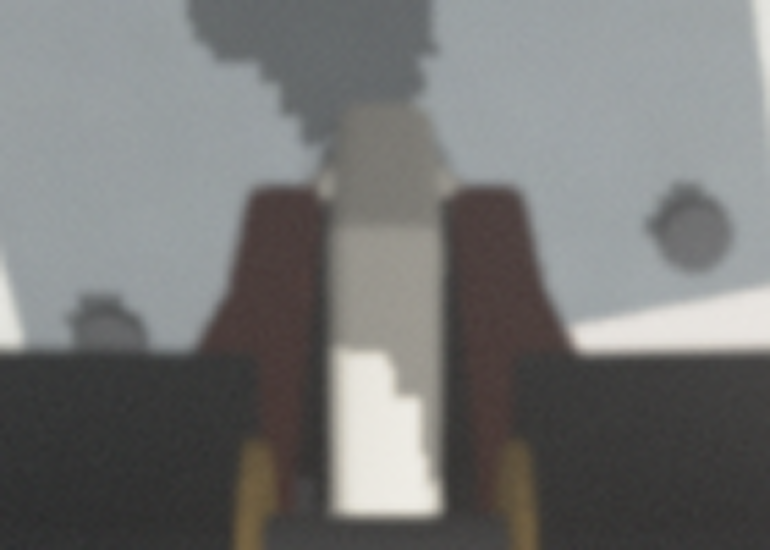

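View pics/s22.png

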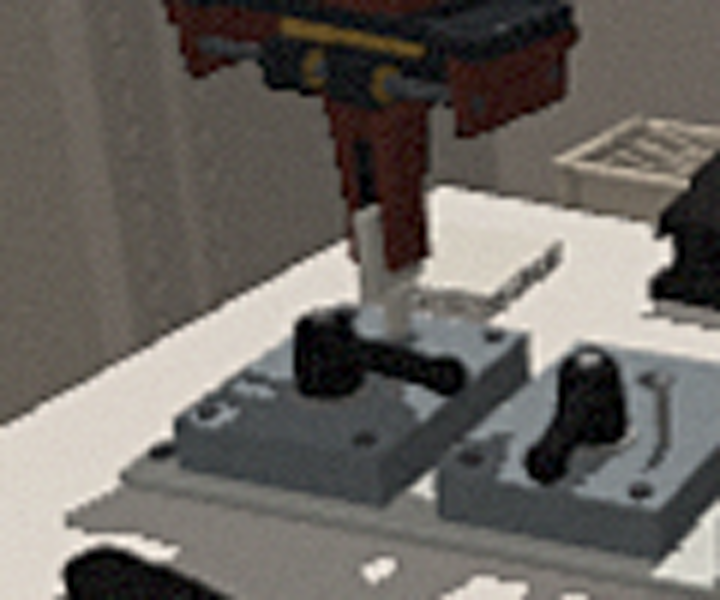

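Call:
move_arm(rows=[[[2, 0, 0.7, 0], [2, 0, 0, 0], [0, 0, 0, 0]]])

```text
clock: 24.25
tool_pos: [0.5859, 0.1639, 0.0326]
ee_rot: [0.039, 0.706, -0.039, 0.706]
wrist_force: [0.9, 0.5, 0.0]
gripper_width: 0.0098
```

Call:
move_arm(rows=[[[2, 0, 0, 0], [2, 0, 0, 0], [0, 0, 0, 0]]])

```text
clock: 24.62
tool_pos: [0.5858, 0.164, 0.0284]
ee_rot: [0.039, 0.706, -0.039, 0.706]
wrist_force: [-0.2, 0.8, -0.3]
gripper_width: 0.0101
```

Call:
move_arm(rows=[[[2, 0, 0, 0], [2, 0, 0, 0], [0, 0, 0, 0]]])

```text
clock: 25.0
tool_pos: [0.5858, 0.1639, 0.0244]
ee_rot: [0.039, 0.706, -0.039, 0.706]
wrist_force: [0.2, 0.3, 0.6]
gripper_width: 0.0102
```

Entering freely; seat is expected near reported z 0.0127.

Call:
move_arm(rows=[[[2, 0, 0, 0], [2, 0, 0, 0], [2, 0, 0, 0], [0, 0, 0, 0]]])

```text
clock: 25.5
tool_pos: [0.5858, 0.1639, 0.0184]
ee_rot: [0.039, 0.706, -0.039, 0.706]
wrist_force: [-0.3, -0.1, 0.3]
gripper_width: 0.0098
```

Call:
move_arm(rows=[[[2, 0, 0, 0], [2, 0, 0, 0], [0, 0, 0, 0]]])

```text
clock: 25.88
tool_pos: [0.5858, 0.1639, 0.0144]
ee_rot: [0.039, 0.706, -0.039, 0.706]
wrist_force: [1.5, -0.2, -0.1]
gripper_width: 0.0097
```

Call:
move_arm(rows=[[[1, 0, 0, 0], [0, 0, 0, 0]]])

```text
clock: 26.12
tool_pos: [0.586, 0.164, 0.0136]
ee_rot: [0.039, 0.706, -0.039, 0.706]
wrist_force: [1.1, 0.8, -0.0]
gripper_width: 0.01
```

Call:
move_arm(rows=[[[1, 0, 0, 0], [0, 0, 0, 0]]])

```text
clock: 26.38
tool_pos: [0.5861, 0.164, 0.0127]
ee_rot: [0.039, 0.706, -0.039, 0.706]
wrist_force: [-0.0, 0.9, -0.4]
gripper_width: 0.0098
```

Call:
move_arm(rows=[[[0.7, 0, 0, 0], [0, 0, 0, 0]]])

```text
clock: 26.62
tool_pos: [0.5861, 0.164, 0.0127]
ee_rot: [0.039, 0.706, -0.039, 0.706]
wrist_force: [-1.8, -0.1, 5.5]
gripper_width: 0.0102
```

Call:
move_arm(rows=[[[-0.5, 0, 0, 0], [0, 0, 0, 0], [0, 0, 0, 0], [0, 0, 0, 0]]], grip=40)

```text
clock: 27.12
tool_pos: [0.5859, 0.1639, 0.0123]
ee_rot: [0.039, 0.706, -0.039, 0.706]
wrist_force: [0.4, 0.8, -0.8]
gripper_width: 0.0398
```

Run:
```python
from arc import *
w=cam("wrist");s=cam("scene");go()
cv2.imwrite("pics/w23.png",cv2.resize(w["color"][190:300,240:400],None,fx=5,fy=5,interpolation=cv2.INTER_CUBIC))
cv2.imwrite("pics/s23.png",cv2.resize(s["color"][130:230,180:300],None,fx=6,fy=6,interpolation=cv2.INTER_CUBIC))
```

```text
clk 27.23 tcp [0.586  0.1639 0.0124] F [0.9 0.  0.2] w 0.0402 jawyaw 1.460 xaxis [-0. -0. -1.] q6 -1.30
```

View pics/w23.png

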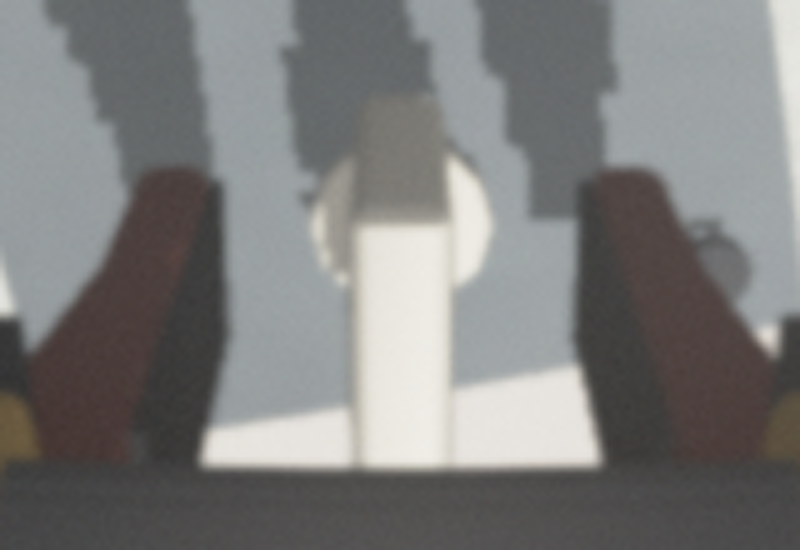

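View pics/s23.png

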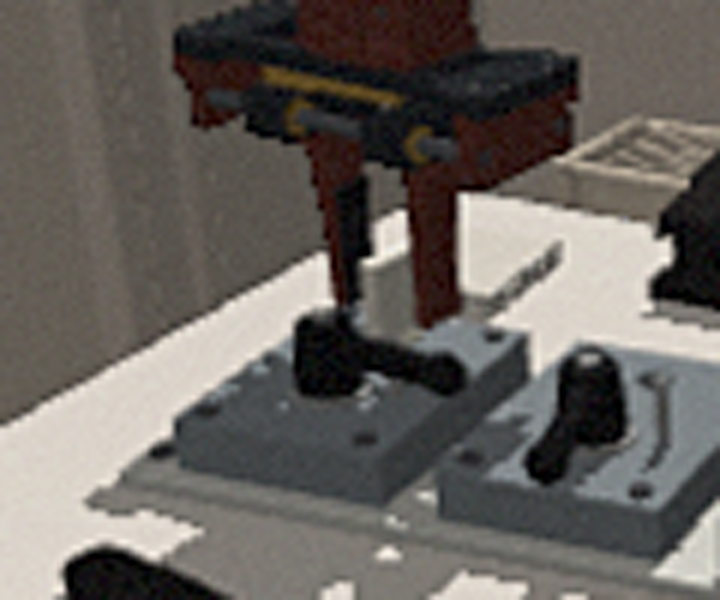

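Tag stands with its collar on the plate and both fingers are clear of it. I'll lift away and check from above.

Call:
move_arm(rows=[[[-15, 0, 0, 0], [-30, 0, 0, 0], [-40, 0, 0, 0], [-40, 0, 0, 0], [-20, 0, 0, 0]]])

```text
clock: 27.85
tool_pos: [0.5875, 0.1642, 0.1613]
ee_rot: [0.039, 0.704, -0.039, 0.708]
wrist_force: [-0.2, -1.0, 0.4]
gripper_width: 0.0402
```

Call:
move_arm(rows=[[[0, 40, -40, 0], [0, 40, -40, 0], [0, 30, -30, 0], [0, 0, 0, 0], [0, 0, 0, 0]]])

```text
clock: 28.48
tool_pos: [0.4895, 0.2853, 0.1583]
ee_rot: [0.039, 0.706, -0.039, 0.707]
wrist_force: [-0.4, -1.1, 0.3]
gripper_width: 0.0401
```

Run:
```python
from arc import *
w=cam("wrist");s=cam("scene");t=cam("top");go()
import pickle;pickle.dump((w,s,t),open("end.pkl","wb"))
cv2.imwrite("pics/t24.png",cv2.resize(t["color"][80:300,170:470],None,fx=2.6,fy=2.6,interpolation=cv2.INTER_CUBIC))
cv2.imwrite("pics/s24.png",cv2.resize(s["color"][130:230,180:300],None,fx=6,fy=6,interpolation=cv2.INTER_CUBIC))
cv2.imwrite("pics/w24.png",w["color"])
```

```text
clk 28.62 tcp [0.4899 0.2846 0.1577] F [0.1 0.2 0.1] w 0.0399 jawyaw 1.459 xaxis [ 0.001 -0.    -1.   ] q6 -1.05
```

View pics/t24.png

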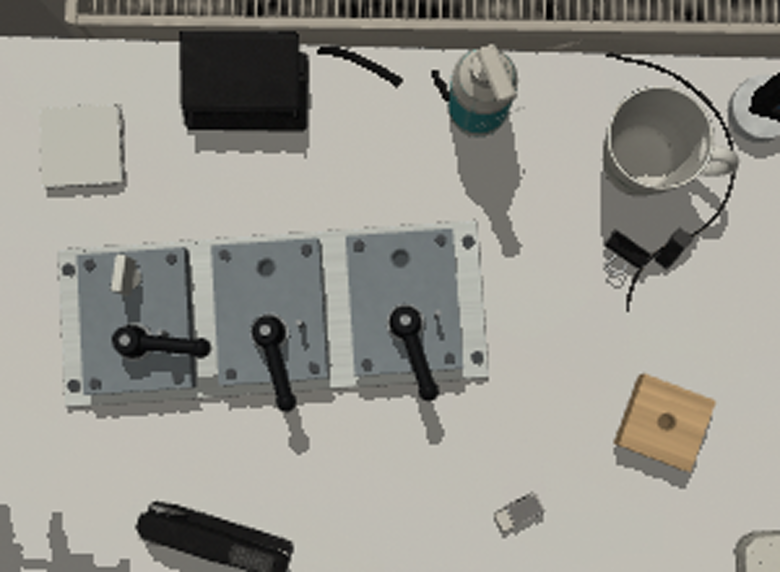

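View pics/s24.png

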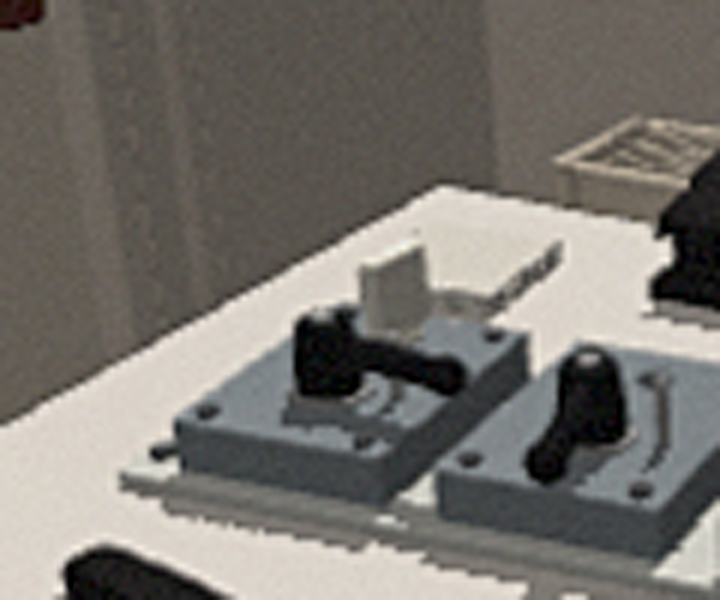

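View pics/w24.png

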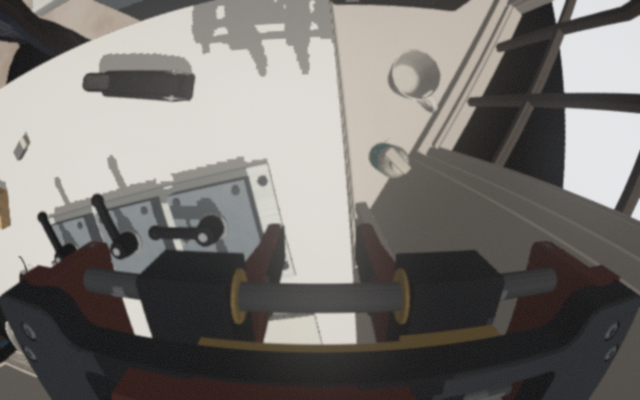

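Run:
```python
from arc import *
import pickle;w,s,t=pickle.load(open("end.pkl","rb"));t0,s0=pickle.load(open("ts.pkl","rb"))
cv2.imwrite("pics/t25.png",cv2.resize(t["color"][165:225,200:260],None,fx=10,fy=10,interpolation=cv2.INTER_CUBIC))
cv2.imwrite("pics/s25.png",cv2.resize(s["color"][160:200,225:265],None,fx=14,fy=14,interpolation=cv2.INTER_CUBIC))
print("expected top",proj(t,[.5857,.1637,.075]),proj(s,[.5857,.1637,.075]))
# bystander shift check
for (u0,u1,v0,v1) in ((395,460,105,200),(355,385,262,292)):
    print(cv2.phaseCorrelate(np.float32(cv2.cvtColor(t0["color"],6))[v0:v1,u0:u1].copy(),np.float32(cv2.cvtColor(t["color"],6))[v0:v1,u0:u1].copy()))
```

```text
expected top (np.float64(215.59214884985323), np.float64(184.0387436124246)) (np.float64(244.49010936324117), np.float64(171.3680044041094))
((-0.006799883098317139, 0.0044606029079687914), 1.0010017759546086)
((-0.007448388167107467, 0.01024755845245906), 1.0013532833920584)
```

View pics/t25.png

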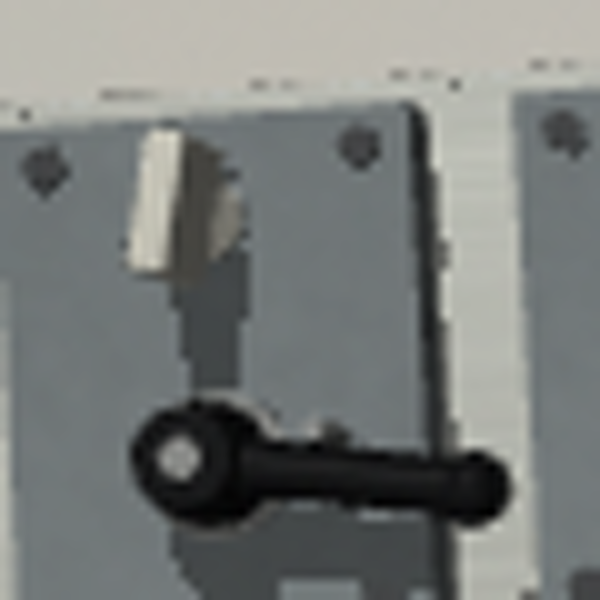

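View pics/s25.png

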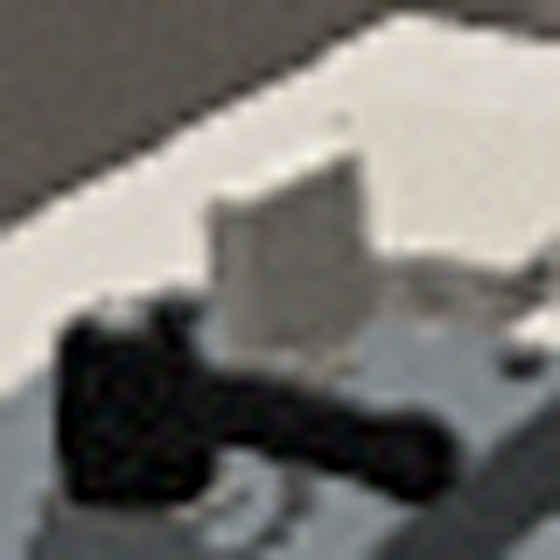

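```bash
python3 -c "
from plant import r
print(r.close_job())"
```

```text
the job is handed in; nothing more can be done
None
```

I found the loose clamp, swung its lever fully open, seated the white tag in its socket and handed the job in at about 29 s of the 72 s allowed. `close_job` reports no verdict, so the result below rests on my own checks.

- **Loose clamp:** it was the leftmost one, the first I tried. Its lever gave at about 3 N, so I never touched the other two.
- **Lever:** I pushed it to its stop with at most about 7 N. The wrist camera measures it at 1.41 rad.
- **Tag:** it went into the socket freely and met the plate at 5.5 N, at the height I had worked out. After release it stands upright, and its top lies within about 1 px (roughly 2 mm) of where a seated tag should be in two cameras.
- **Rest of the desk:** the mug with the items beside it, and the eraser, shifted less than 0.02 px between the first and last top views. The arm ended well clear of everything.

**Disagreement:** the reported tool height was about 34 mm lower than the fingertips seen in the cameras. I noticed this when my first approach passed above the lever without touching it, and I used the camera heights from then on.

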